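# Push the spare jar back into the rack between its neighbours

## Task

Push the loose lidded jar that stands in front of the small jar rack along the table, through the narrow gap between the rack's two jars, until it rests against the stop at the back of the empty bay. Only slide it with the fingers: do not lift it or knock it over, do not bang into the rack or its jars, and leave the other things on the table where they are. Then take the hand away.

Things in the scene. Friction and masses are not known exactly. Their poses are not given: they have to be found in the camera images.
- jar_mid (a point): Centre (half-way up) of the loose round jar: clear glass with a grey lid, 34 mm diameter, 52 mm high, about 75 g, standing upright; a straight cylinder, the lid 1 mm slimmer in radius; z up. It starts 75 to 110 mm in front of the rack's gap (on the rack's -x side) and up to 50 mm to either side of the bay's centre line.
- rack: Low grey rack, screwed down, cannot move. Origin on the table mid-way between its two cups; x points into the bay, y left of that. The cups (42 mm diameter, 20 mm high) stand at y = +42 and -42 mm, leaving a gap of 42 mm; in each is fixed a jar like the loose one, top 52 mm above the table. Bay: open table behind the gap, between low sides (inner faces at y = +-23.5 mm, 14 mm high).
- stop (a point): Middle of the face of the bay's back stop, 12 mm above the table and 36.5 mm along x from the rack's origin; axes as the rack's. The stop is 20 mm high. When the jar is home it touches this face: the jar's axis is then 17 mm in front of it (19.5 mm past the rack's origin).
- eraser: Eraser in a sleeve, 21 x 48 x 13 mm, lying left of the rack (origin: centre of its underside). Leave it alone.
- bottle_a: Paint bottle with a dark nozzle cap, 36 mm wide, 102 mm high, standing behind the air hose (origin: centre of its underside). Leave it alone.
- bottle_b: Paint bottle with a light nozzle cap, 34 mm wide, 102 mm high, standing behind the air hose (origin: centre of its underside). Leave it alone.
- cup_a: Plastic mixing cup, 60 mm wide, 42 mm high, in front of the white spray screen (a solid standing screen 262 mm high, left of the work, with the air compressor in front of it) (origin: centre of its underside). Leave it alone.
- cup_b: Plastic mixing cup, 60 mm wide, 46 mm high, behind the air hose (origin: centre of its underside). Leave it alone.
- marker: Marker pen, 135 mm long, 17 mm thick, lying behind the air hose (origin: centre of its underside). Leave it alone.

How it is judged:
On the way:
1. the jar is in the gap between the rack's two jars (x of jar_mid in the frame of rack between -0.018 and 0.012 m and y of jar_mid in the frame of rack between -0.01 and 0.01 m), for 0.05 s.
At the end, for the whole second after the job is handed in: The loose jar stands upright and still on the table in the bay, within 5 mm of the back stop and 10 mm of the bay's centre line (x of jar_mid in the frame of rack between 0.0145 and 0.025 m and y of jar_mid in the frame of rack between -0.01 and 0.01 m and height (world z) of jar_mid below 0.031 m and angle between jar_mid's own z axis and vertical below 0.1 rad and linear speed of jar below 0.01 m/s); the robot touches nothing.
It fails at once if the jar is lifted more than 8 mm or tipped by more than 0.35 rad (height (world z) of jar_mid above 0.034 m or angle between jar_mid's own z axis and vertical above 0.35 rad).
It fails at once if the robot bangs into the rack or its jars (more than 25 N) (contact force between any of the arm, the fingers and rack above 25 N).
It fails at once if another thing on the table is moved by more than 15 mm (distance of any of eraser, bottle_a, bottle_b, cup_a, cup_b, marker from where it was at the start of the episode above 0.015 m).
It also fails if it takes over 51 s, if anything falls off the work surface, if the arm or the gripper's body presses on something with over 40 N, if the wrist force passes 120 N, or if a joint passes its speed limit or range.

## Robot

A 6-joint arm with a two-finger parallel gripper is mounted at the origin on a cart in front of the work surface, level with it; the furniture and walls round the work are solid. World frame = base frame: x ahead of the robot, y to its left, z up, the work surface at z = 0. Lengths are in m, angles in rad, forces in N, time in s.
With the tool pointing down it reaches from about 0.3 to 1 m from the base axis. Payload 5.1 kg.
Tool frame: the origin (TCP) lies at the very end of the fingers, on their centre line; the grasp point (between the pads) lies 19 mm behind it; z points along the fingers, y is the direction in which the jaws open and shut (so a half turn about z gives the same grasp; the last joint's range is limited). The gripper opens to 95 mm and grips with 3 to 60 N. Pads are 20 mm wide; open, the fingers measure 119 mm over their backs; the gripper's body (75 mm by 180 mm) begins 59 mm behind the grasp point.
Start: joints at [1.242, 0.124, 1.65, -0, 1.367, -0.083], TCP at [0.158, 0.63, 0.182] pointing down, gripper open.
Joint ranges: [-2.61, 2.61], [-1.02, 2.33], [0.03, 2.71], [-1.35, 4.49], [0.32, 2.68], [-2.91, 2.91]. Speed limits (rad/s): [2.57, 2.57, 3.14, 3.14, 3.14, 3.14].

## Interface

Orientations are given as a unit quaternion [w, x, y, z].
In Python, from cell import bot, cams gives the robot as it stands.
- The arm moves only by the tool move_arm, never from a script. Its argument "moves" is text: rows parted by semicolons, each of 5 numbers parted by spaces: the shift along the tool's x, y, z in mm, then the turn about the tool's z in degrees, then the opening, from 0 (shut) to 1 (fully open). A call has 1 to 12 rows; each row shifts and turns the pose as measured when the row begins, along the tool's axes as they then stand; what a row does not reach is not made up. A row lasts 1/12 s, in which the tool goes at most 41.7 mm and 7.16 degrees, less where a joint would pass 70% of its speed; a pose out of reach is approached as far as the arm can. A call with a gripper value outside its range is refused whole. The fingers move at their own pace and stop on an object; "force" is the grip in N (left out, the last holds). Time passes only in rows, so rows that do not move let the fingers close. It gives the time, the measured TCP pose, the force and the opening at its end, in the units of the state.
- bot.read_state(): the state, without advancing time (a new reading comes with each control period).
- cams.read_camera(name): name is "side" or "top"; returns the picture (480x640x3 uint8, blue, green, red); there is no depth.
- cams.camera_params(name): a dict with "intrinsics" (3x3 intrinsics, pixels), "camera_from_world" (4x4, takes a point from world to camera coordinates). Camera axes: x right, y down, z forward; pixel columns grow to the right and rows downward; lengths in m; the calibration is good to about 2 mm. A picture is of the moment at which its call begins. camera_params takes no time and is no camera call.
- bot.job_done(): hands the job in, once; it reports no verdict.
The state is a dict: "t": time; "joints": joint angles; "joint_vel": joint speeds; "effort": joint torques, N m; "ee_pos": TCP position; "orientation": TCP orientation; "wrist_force": force on the tool from outside, world axes, zero at the start; "wrist_torque": the same for the moment, N m; "finger_gap": finger opening in m.
Only numpy, scipy, OpenCV 4.12 (cv2) and the standard library are available. Lean on these libraries where they do the work, as an engineer would, in place of code of your own. Each camera call takes 0.05 s, during which the arm holds its last target.

## Working session

There is one attempt and no reset: what is moved stays moved. The work goes in short steps, Python scripts to look and compute and a tool call to move; the robot and the scene stay as the last step left them, time stands still between calls to the robot, and variables do not carry over. Pictures are saved under pics/ and viewed, and the job is handed in when it is done.

Besides the shell and the picture viewer there is one more tool, called after "Request:" by a JSON object that holds its "fn" and its "kwargs", one argument or row to a line. move_arm: Moves the arm, as the interface text tells. Its arguments: {"type":"object","properties":{"moves":{"type":"string"},"force":{"type":"number"}},"required":["moves"]}

```bash
mkdir -p pics; ls; python3 - <<'E'
from cell import bot,cams
import cv2
print(bot.read_state())
for n in("side","top"):
    cv2.imwrite(f"pics/{n}0.png",cams.read_camera(n)); print(n,cams.camera_params(n))
E
```

```text
pics
{'t': 0.0, 'joints': array([ 1.24239766e+00,  1.24508115e-01,  1.65168123e+00, -1.27651998e-05,
        1.36748782e+00, -8.25819021e-02]), 'joint_vel': array([ 4.23140237e-04, -1.17336676e-04,  8.65000550e-04,  5.97311873e-04,
        4.82612887e-05,  7.99320469e-04]), 'effort': array([ 1.15704763e-03, -4.17599452e+01, -3.59936106e+01,  7.75600411e-02,
        4.91394836e-02, -1.57950553e-04]), 'ee_pos': array([0.15796664, 0.62977803, 0.1810809 ]), 'orientation': array([-2.06550726e-04,  1.22597812e-01,  9.92455888e-01, -1.02160168e-03]), 'wrist_force': array([-0.14466627,  0.67787486,  0.33139195]), 'wrist_torque': array([-0.01944153, -0.01336685,  0.01807137]), 'finger_gap': 0.09510417836541174}
side {'intrinsics': array([[530.68944919,   0.        , 314.53798544],
       [  0.        , 530.68944919, 248.48809721],
       [  0.        ,   0.        ,   1.        ]]), 'camera_from_world': array([[ 0.78767757, -0.61584087,  0.01743759, -0.52283102],
       [-0.46013016, -0.6068693 , -0.64806627,  0.204808  ],
       [ 0.40968803,  0.5024437 , -0.76138429,  0.84634785],
       [ 0.        ,  0.        ,  0.        ,  1.        ]])}
top {'intrinsics': array([[553.83193054,   0.        , 313.40392809],
       [  0.        , 553.83193054, 243.33936788],
       [  0.        ,   0.        ,   1.        ]]), 'camera_from_world': array([[ 0.0530006 , -0.99859343,  0.00144846, -0.18043862],
       [-0.9763316 , -0.05212352, -0.20990415,  0.52622973],
       [ 0.2096844 ,  0.00971086, -0.9777209 ,  0.92892574],
       [ 0.        ,  0.        ,  0.        ,  1.        ]])}
```

View pics/top0.png

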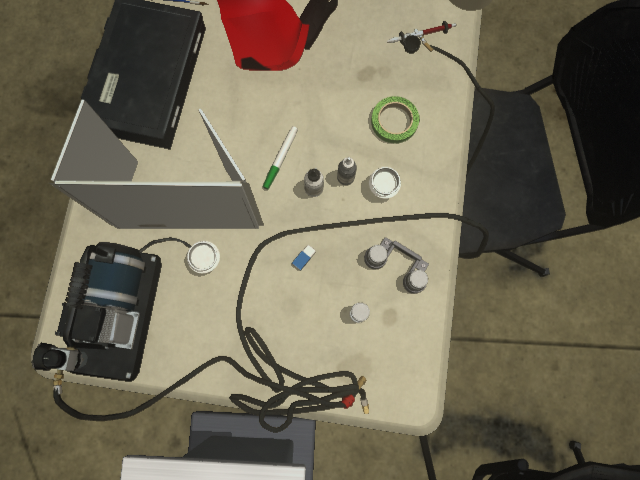

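View pics/side0.png

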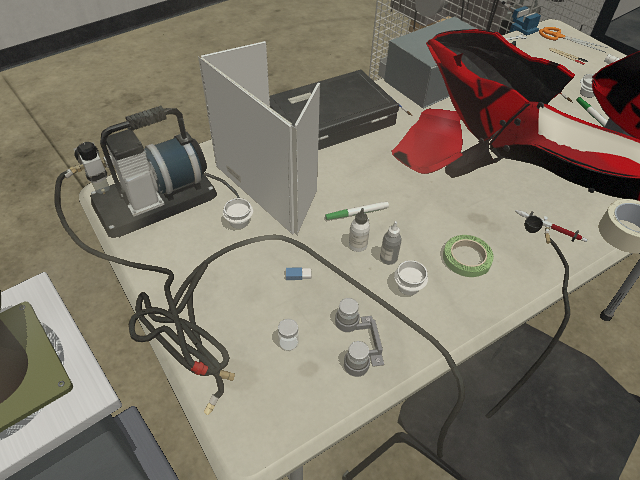

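The top view shows the loose jar's lid at about (359,312), the rack jars at (376,256) and (416,280), and the stop bar near (405,250). I'll zoom in to measure the lids.

```bash
cat > h.py <<'E'
import numpy as np,cv2
from cell import bot,cams
def ray(n,u,v):
    p=cams.camera_params(n);K=p["intrinsics"];T=p["camera_from_world"];R=T[:3,:3];t=T[:3,3]
    return -R.T@t, R.T@np.linalg.solve(K,[u,v,1.])
def onz(n,u,v,z):
    o,d=ray(n,u,v);return o+d*(z-o[2])/d[2]
def proj(n,P):
    p=cams.camera_params(n);q=p["camera_from_world"][:3,:3]@np.array(P)+p["camera_from_world"][:3,3]
    q=p["intrinsics"]@q;return q[:2]/q[2]
E
python3 - <<'E'
import cv2
a=cv2.imread("pics/top0.png")[225:335,325:455];b=cv2.imread("pics/side0.png")[285:395,260:390]
for n,i in(("t",a),("s",b)):cv2.imwrite(f"pics/c{n}.png",cv2.resize(i,None,fx=5,fy=5,interpolation=cv2.INTER_CUBIC))
E
```

```text
(no output)
```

View pics/ct.png

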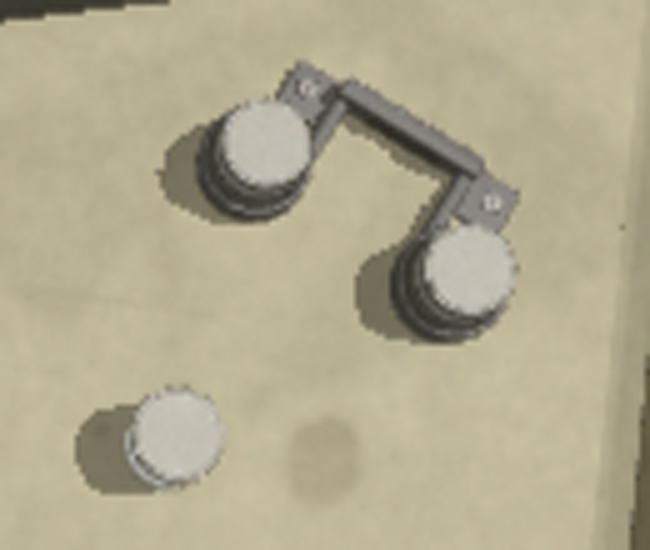

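View pics/cs.png

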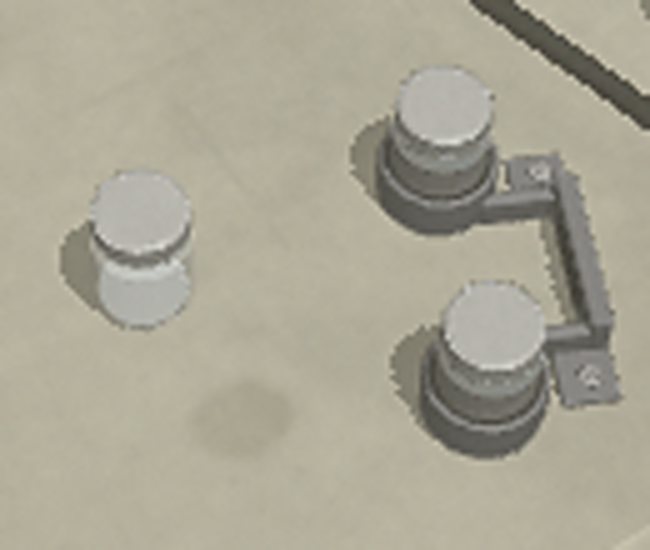

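Lids in the top crop are at (267,143), (470,270) and (177,435), and in the side crop at (443,105), (495,327) and (141,212). Each is a bright, low-saturation disc, so I'll segment them.

```bash
cat >> h.py <<'E'
def lids(n,img,guesses,rad=13,smax=25,vmin=150):
    hsv=cv2.cvtColor(img,cv2.COLOR_BGR2HSV);out=[]
    m=((hsv[...,1]<smax)&(hsv[...,2]>vmin)).astype(np.uint8)*255
    for g in guesses:
        k=np.zeros_like(m);cv2.circle(k,tuple(int(round(a)) for a in g),rad,255,-1)
        q=cv2.morphologyEx(m&k,cv2.MORPH_OPEN,np.ones((5,5),np.uint8))
        c,_=cv2.findContours(q,cv2.RETR_EXTERNAL,cv2.CHAIN_APPROX_NONE)
        if not c: out.append(None);continue
        c=max(c,key=cv2.contourArea);(u,v),ax,an=cv2.fitEllipse(c)
        out.append((u,v,ax[0]+1,ax[1]+1,an))
    return out
E
python3 - <<'E'
from h import *
im={n:cv2.imread(f"pics/{n}0.png") for n in("top","side")}
G={"top":[(325+267/5,225+143/5),(325+470/5,225+270/5),(325+177/5,225+435/5)],
"side":[(260+443/5,285+105/5),(260+495/5,285+327/5),(260+141/5,285+212/5)]}
for n in G:
    h=cv2.cvtColor(im[n],cv2.COLOR_BGR2HSV)
    for g in G[n]: print(n,h[int(g[1]),int(g[0])],h[int(g[1])-16,int(g[0])+16])
    G[n]=lids(n,im[n],G[n])
    for l in G[n]: print(np.round(l,1),np.round(onz(n,l[0],l[1],.052)*1000,1))
for a,b in zip(G["top"],G["side"]):
    o,d=ray("top",*a[:2]);p,e=ray("side",*b[:2])
    s=np.linalg.lstsq(np.c_[d,-e],p-o,rcond=None)[0];print("tri",np.round(1000*(o+d*s[0]+p+e*s[1])/2,1),np.linalg.norm(o+d*s[0]-p-e*s[1])*1000)
E
```

```text
top [ 22  20 192] [ 24  50 187]
top [ 23  21 194] [ 24  56 179]
top [ 22  20 194] [ 24  51 191]
[378.3 253.1  16.9  17.6 174.7] [ 524.3 -268.4   52. ]
[418.6 278.1  16.9  17.8 170. ] [ 483.2 -340.7   52. ]
[360.1 311.6  17.3  17.5 161. ] [ 418.9 -239.7   52. ]
side [ 22  15 184] [25 34 91]
side [ 22  15 183] [ 25  11 135]
side [ 27  14 182] [ 23  33 179]
[348.5 305.5  16.3  19.  100.6] [ 522.7 -270.9   52. ]
[358.5 349.6  18.   20.5 101.3] [ 481.2 -343.8   52. ]
[287.8 326.9  17.1  19.7  84.1] [ 417.8 -243.1   52. ]
tri [ 525.1 -268.8   47.5] 0.3372002606972465
tri [ 484.  -341.7   46.1] 0.4750403026939025
tri [ 419.5 -240.2   46.5] 0.328615230978642
```

Scene check:
- The rack jars are 83–84 mm apart, against 84 mm nominal.
- Both views put the loose jar at about (-105, +14) mm in the rack frame, which fits the stated ranges.
- The rack's x axis points at about -29.6° in world.

Plan: hold the jaws along rack y, 14 mm apart, so the fingers make a stable two-point pusher. The fingertips stay at z≈24 mm, above the cups and stop. First I lift clear of the compressor and screen.

Request:
{"fn": "move_arm", "kwargs": {
  "moves": "0 0 -38 0 0.15; 0 0 -38 0 0.15; 0 0 -38 0 0.15; 0 0 -38 0 0.15; 0 0 -38 0 0.15; 0 0 -38 0 0.15; 0 0 0 5 0.15; 0 0 0 5 0.15; 0 0 0 5 0.15"
}}

```text
t: 0.85
ee_pos: [0.1573, 0.6278, 0.4108]
orientation: [-0.001, 0.256, 0.967, -0.009]
wrist_force: [0.4, -0.5, 0.5]
finger_gap: 0.0405
```

```bash
cat >> h.py <<'E'
U=np.array([.869,-.4945]);U/=np.linalg.norm(U);V=np.array([-U[1],U[0]])
O=np.array([.50375,-.30455])
def rk(p): d=(np.array(p)[:2]-O)*1000;return np.array([d@U,d@V])
def wr(x,y): return O+(x*U+y*V)/1000
from scipy.spatial.transform import Rotation as Ro
def st(target=None,z=None):
    s=bot.read_state();q=s["orientation"];R=Ro.from_quat([q[1],q[2],q[3],q[0]]).as_matrix()
    p=s["ee_pos"];print("t",round(s["t"],2),"tcp",np.round(p*1000,1),"rack",np.round(rk(p),1),"gap",round(s["finger_gap"]*1000,1),"F",np.round(s["wrist_force"],1))
    print("tooly ang vs rack y deg",round(np.degrees(np.arctan2(R[1,1],R[0,1])-np.arctan2(V[1],V[0])),2),"z",np.round(R[:,2],3),"J",np.round(s["joints"],2))
    if target is not None:
        d=np.r_[target,z]-p;print("tool shift mm",np.round(R.T@d*1000,1))
E
python3 -c "
from h import *
st(wr(-150,16),.4)"
```

```text
t 0.85 tcp [157.3 627.8 410.8] rack [-762.2  639. ] gap 40.5 F [ 0.4 -0.5  0.5]
tooly ang vs rack y deg -0.01 z [-0.006 -0.017 -1.   ] J [ 1.24  0.09  1.31 -0.    1.76  0.19]
tool shift mm [-612.3 -622.6   24.1]
```

Request:
{"fn": "move_arm", "kwargs": {
  "moves": "-26 -26 0 0 0.15; -26 -26 0 0 0.15; -26 -26 0 0 0.15; -26 -26 0 0 0.15; -26 -26 0 0 0.15; -26 -26 0 0 0.15; -26 -26 0 0 0.15; -26 -26 0 0 0.15; -26 -26 0 0 0.15; -26 -26 0 0 0.15; -26 -26 0 0 0.15; -26 -26 0 0 0.15"
}}

```text
t: 1.85
ee_pos: [0.2735, 0.1891, 0.4081]
orientation: [-0.002, 0.251, 0.968, -0.017]
wrist_force: [0.4, -1.0, 0.4]
finger_gap: 0.0142
```

Request:
{"fn": "move_arm", "kwargs": {
  "moves": "-26 -26 0 0 0.15; -26 -26 0 0 0.15; -26 -26 0 0 0.15; -26 -26 0 0 0.15; -26 -26 0 0 0.15; -26 -26 0 0 0.15; -26 -26 0 0 0.15; -26 -26 0 0 0.15; -26 -26 0 0 0.15; -26 -26 0 0 0.15"
}}

```text
t: 2.68
ee_pos: [0.3723, -0.1827, 0.416]
orientation: [0.0, 0.251, 0.968, -0.016]
wrist_force: [0.4, 0.5, 0.4]
finger_gap: 0.0141
```

```bash
python3 -c "
from h import *
st(wr(-150,16),.15)"
```

```text
t 2.68 tcp [ 372.3 -182.7  416. ] rack [-174.5   40.9] gap 14.1 F [0.4 0.5 0.4]
tooly ang vs rack y deg 0.56 z [-0.007 -0.031 -0.999] J [-0.56 -0.45  1.77 -0.03  1.81 -1.63]
tool shift mm [-21.9 -16.9 266.9]
```

Request:
{"fn": "move_arm", "kwargs": {
  "moves": "-8 -6 35 0 0.15; -7 -6 35 0 0.15; -7 -5 35 0 0.15; 0 0 35 0 0.15; 0 0 35 0 0.15; 0 0 35 0 0.15; 0 0 30 -0.5 0.15; 0 0 25 0 0.15; 0 0 25 0 0.15; 0 0 25 0 0.15; 0 0 0 0 0.15"
}}

```text
t: 3.6
ee_pos: [0.3773, -0.2265, 0.0834]
orientation: [-0.003, 0.253, 0.967, -0.015]
wrist_force: [-1.4, 1.1, -1.5]
finger_gap: 0.014
```

```bash
python3 -c "
from h import *
st(wr(-150,16),.024)
cv2.imwrite('pics/t1.png',cams.read_camera('top'));cv2.imwrite('pics/s1.png',cams.read_camera('side'))"
```

```text
t 3.6 tcp [ 377.3 -226.5   83.4] rack [-148.5    5.2] gap 14.0 F [-1.4  1.1 -1.5]
tooly ang vs rack y deg 0.27 z [-0.013 -0.028 -1.   ] J [-0.64 -0.28  2.2  -0.03  1.21 -1.69]
tool shift mm [ 1.6 12.6 59.1]
```

View pics/t1.png

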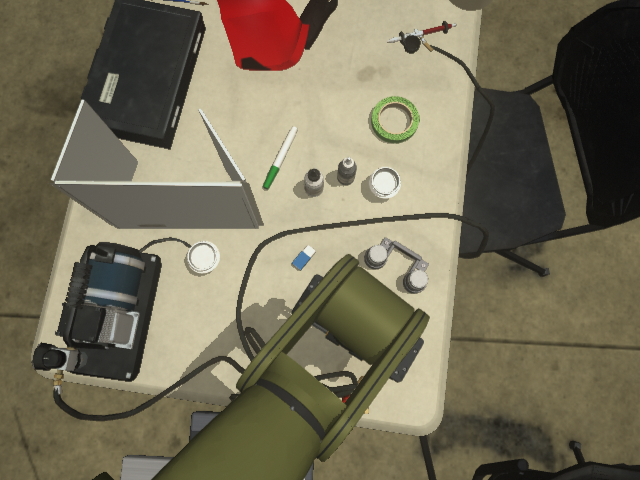

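View pics/s1.png

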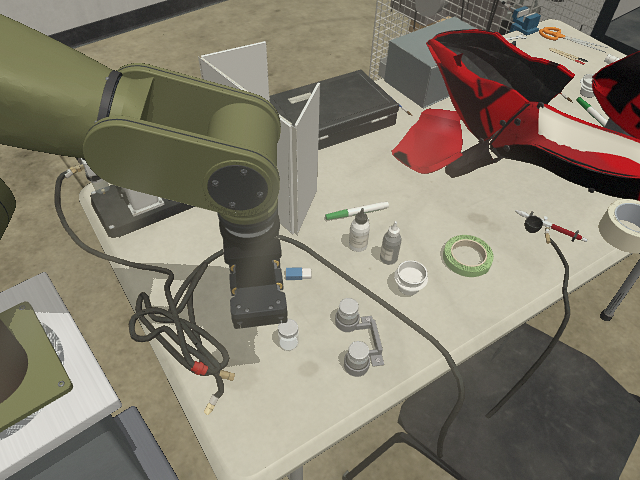

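The top view is now blocked by the arm. The side view still shows the jar at (288,330) and both rack lids, so I'll steer on the side view relative to the rack. I'll use the average of the two views for the rack origin.

```bash
cat >> h.py <<'E'
O=np.array([.5029,-.3060])
OS=np.array([.50195,-.30735])
def jar(x,y,name):
    img=cams.read_camera("side");cv2.imwrite(f"pics/{name}.png",img)
    d=(x*U+y*V)/1000;g=proj("side",np.r_[OS+d,.052])
    l=lids("side",img,[g],rad=14,smax=22,vmin=160)[0]
    w=onz("side",l[0],l[1],.052)[:2]
    print("lid px",np.round(l,1),"jar rack",np.round([(w-OS)@U*1000,(w-OS)@V*1000],1))
    a,b=int(g[0]),int(g[1]);c=img[b-50:b+70,a-70:a+90]
    cv2.imwrite(f"pics/{name}c.png",cv2.resize(c,None,fx=5,fy=5,interpolation=cv2.INTER_CUBIC))
E
python3 -c "
from h import *
st(wr(-150,14),.024);jar(-105,14.3,'j0')"
```

```text
t 3.7 tcp [ 380.2 -228.6   88.6] rack [-144.9    6.6] gap 14.2 F [-0.1  0.3  0.7]
tooly ang vs rack y deg 0.26 z [-0.006 -0.033 -0.999] J [-0.64 -0.28  2.2  -0.03  1.22 -1.69]
tool shift mm [ 5.7  9.5 64.3]
lid px [287.9 327.5  15.7  20.3  78.8] jar rack [-104.9   13.1]
```

Request:
{"fn": "move_arm", "kwargs": {
  "moves": "2 4 15 0 0.15; 2 3 15 0 0.15; 2 3 15 0 0.15; 0 0 12 0 0.15; 0 0 5 0 0.15; 0 0 0 0 0.15; 0 0 0 0 0.15"
}}

```text
t: 4.33
ee_pos: [0.3942, -0.2288, 0.0457]
orientation: [0.019, 0.253, 0.967, -0.024]
wrist_force: [0.8, -0.6, 0.2]
finger_gap: 0.014
```

```bash
python3 -c "
from h import *
jar(-105,14,'j1');st(wr(-150,14),.024)"
```

```text
Traceback (most recent call last):
  File "h.py", line 39, in jar
    w=onz("side",l[0],l[1],.052)[:2]
                 ~^^^
TypeError: 'NoneType' object is not subscriptable
```

```bash
python3 -c "
from h import *
st(wr(-150,14),.024);print(bot.read_state()['effort'])"
```

```text
t 4.38 tcp [ 394.5 -229.    46.1] rack [-132.3   13.3] gap 14.3 F [0.2 0.7 0.5]
tooly ang vs rack y deg 0.23 z [ 0.025 -0.055 -0.998] J [-0.62 -0.23  2.23 -0.03  1.09 -1.66]
tool shift mm [18.8  1.6 21.2]
[ 3.17480683e-02 -2.17219412e+01 -3.19063854e+01 -1.22071397e-01
 -1.88127923e-02 -3.75086762e-03]
```

View pics/j1.png

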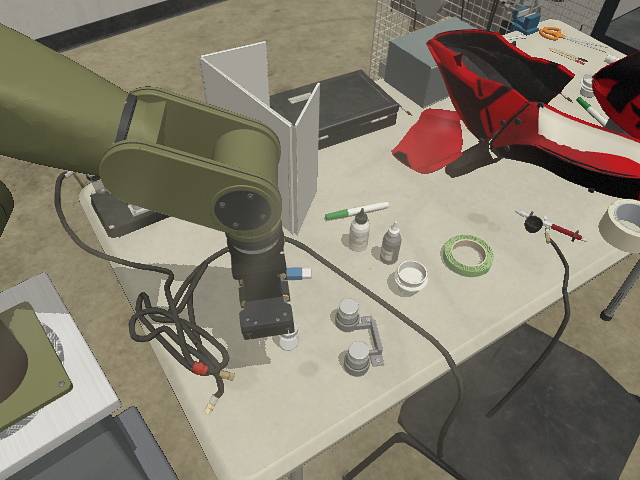

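The gripper body now hides the loose jar's lid at (288,335). The fast descent also tilted the tool about 3° and drifted the tip forward, close to the jar. I'll back off and descend slowly.

Request:
{"fn": "move_arm", "kwargs": {
  "moves": "6 0 0 0 0.15; 6 0 0 0 0.15; 6 0 0 0 0.15; 0 0 0 0 0.15; 0 0 0 0 0.15"
}}

```text
t: 4.8
ee_pos: [0.3792, -0.2209, 0.0492]
orientation: [0.022, 0.253, 0.967, -0.025]
wrist_force: [1.2, 0.5, -0.2]
finger_gap: 0.0142
```

```bash
python3 -c "
from h import *
st(wr(-150,14),.024)"
```

```text
t 4.8 tcp [ 379.2 -220.9   49.2] rack [-149.6   12.8] gap 14.2 F [ 1.2  0.5 -0.2]
tooly ang vs rack y deg 0.21 z [ 0.03  -0.059 -0.998] J [-0.63 -0.28  2.27 -0.03  1.1  -1.67]
tool shift mm [ 1.8  2.2 25. ]
```

Request:
{"fn": "move_arm", "kwargs": {
  "moves": "0 1 4 0 0.15; 0 1 4 0 0.15; 0 0 4 0 0.15; 0 0 4 0 0.15; 0 0 4 0 0.15; 0 0 0 0 0.15; 0 0 0 0 0.15"
}}

```text
t: 5.38
ee_pos: [0.3804, -0.2199, 0.0261]
orientation: [0.021, 0.253, 0.967, -0.025]
wrist_force: [-0.1, 0.8, 0.3]
finger_gap: 0.0147
```

```bash
python3 -c "
from h import *
st(wr(-150,14),.024)"
```

```text
t 5.38 tcp [ 380.4 -219.9   26.1] rack [-149.    14.2] gap 14.7 F [-0.1  0.8  0.3]
tooly ang vs rack y deg 0.2 z [ 0.029 -0.058 -0.998] J [-0.62 -0.25  2.28 -0.04  1.05 -1.66]
tool shift mm [ 1.1 -0.2  2.1]
```

Request:
{"fn": "move_arm", "kwargs": {
  "moves": "-4 0 0.5 0 0.15; -4 0 0.5 0 0.15; -4 0 0.5 0 0.15; -4 0 0 0 0.15; -4 0 0 0 0.15; -4 0 0 0 0.15; -3 0 0 0 0.15; 0 0 0 0 0.15; 0 0 0 0 0.15"
}}

```text
t: 6.13
ee_pos: [0.4078, -0.2355, 0.0268]
orientation: [0.022, 0.253, 0.967, -0.025]
wrist_force: [-1.0, -0.8, -0.3]
finger_gap: 0.0141
```

```bash
cat >> h.py <<'E'
def look(x,y,name):
    img=cams.read_camera("side");g=proj("side",np.r_[OS+(x*U+y*V)/1000,.03]);a,b=int(g[0]),int(g[1])
    cv2.imwrite(f"pics/{name}.png",img);print("crop origin",a-70,b-60)
    cv2.imwrite(f"pics/{name}c.png",cv2.resize(img[b-60:b+60,a-70:a+90],None,fx=5,fy=5,interpolation=cv2.INTER_CUBIC))
E
python3 -c "
from h import *
look(-90,14,'j2');st(wr(-35,0),.024)"
```

```text
crop origin 227 273
t 6.18 tcp [ 407.8 -235.6   26.8] rack [-117.5   14.2] gap 14.5 F [-0.1 -1.2 -0.3]
tooly ang vs rack y deg 0.2 z [ 0.03  -0.059 -0.998] J [-0.62 -0.17  2.21 -0.04  1.04 -1.66]
tool shift mm [-82.1 -14.4   7.9]
```

View pics/j2c.png

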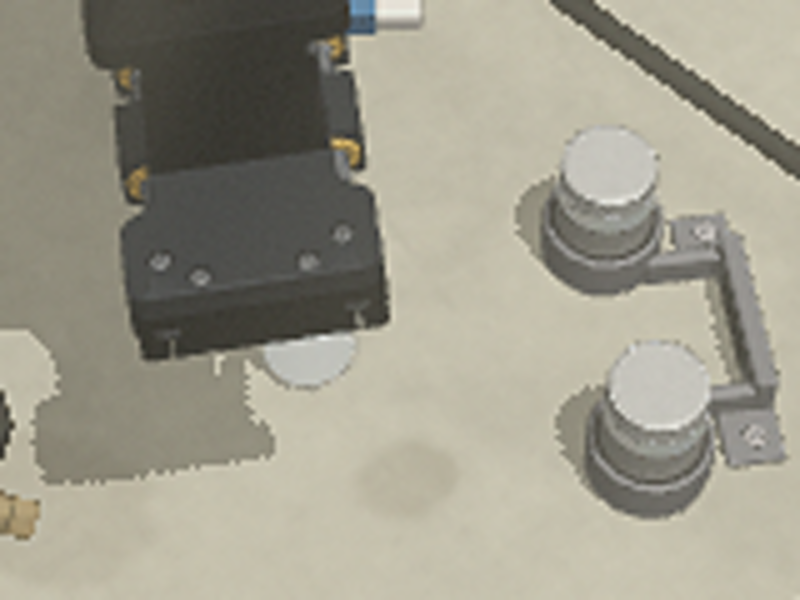

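```bash
python3 -c "
from h import *
s=bot.read_state();q=s['orientation'];R=Ro.from_quat([q[1],q[2],q[3],q[0]]).as_matrix();p=s['ee_pos']
for d in [(0,0,0),(-.01,.007,0),(-.01,-.007,0),(.01,-.019,0),(-.01,-.019,0),(-.01,-.007,-.02),(-.037,-.09,-.078),(-.037,.09,-.078)]:
  print(d,np.round((proj('side',p+R@np.array(d))-[227,273])*5))
for x,y,z in [(-105,14,0),(-105,14,.052),(-122,14,0.026)]:
  print(x,y,z,np.round((proj('side',np.r_[OS+(x*U+y*V)/1000,z])-[227,273])*5),np.round((proj('side',np.r_[O+(x*U+y*V)/1000,z])-[227,273])*5))
"
```

```text
(0, 0, 0) [268. 311.]
(-0.01, 0.007, 0) [295. 288.]
(-0.01, -0.007, 0) [300. 324.]
(0.01, -0.019, 0) [243. 364.]
(-0.01, -0.019, 0) [304. 355.]
(-0.01, -0.007, -0.02) [295. 290.]
(-0.037, -0.09, -0.078) [405. 406.]
(-0.037, 0.09, -0.078) [328. -63.]
-105 14 0 [307. 352.] [307. 348.]
-105 14 0.052 [304. 270.] [304. 266.]
-122 14 0.026 [254. 318.] [254. 314.]
```

```bash
python3 -c "
import cv2
i=cv2.imread('pics/j2.png')[325:360,250:310];cv2.imwrite('pics/z2.png',cv2.resize(i,None,fx=12,fy=12,interpolation=cv2.INTER_NEAREST))"
```

```text
(no output)
```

View pics/z2.png

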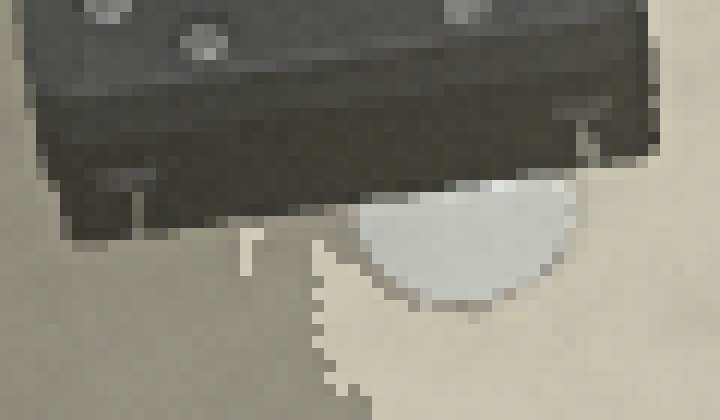

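The zoom shows the jar's base at u 280–298, bottom v 350, the same as at the start, so it has not been touched yet. I'll go on in small steps.

Request:
{"fn": "move_arm", "kwargs": {
  "moves": "-2 0 0.5 0 0.15; -2 0 0.5 0 0.15; -2 0 0.5 0 0.15; 0 0 0 0 0.15"
}}

```text
t: 6.52
ee_pos: [0.4132, -0.2386, 0.0254]
orientation: [0.022, 0.253, 0.967, -0.025]
wrist_force: [-0.3, -0.3, -0.0]
finger_gap: 0.0142
```

```bash
cat >> h.py <<'E'
def zoom(name,u0=250,v0=320,w=70,h=50,k=10):
    img=cams.read_camera("side");cv2.imwrite(f"pics/{name}.png",img)
    cv2.imwrite(f"pics/{name}z.png",cv2.resize(img[v0:v0+h,u0:u0+w],None,fx=k,fy=k,interpolation=cv2.INTER_NEAREST))
E
python3 -c "
from h import *
zoom('j3');st(wr(-35,0),.024)"
```

```text
t 6.57 tcp [ 413.  -238.5   25.4] rack [-111.5   14.2] gap 14.3 F [-0.8 -0.7 -0.6]
tooly ang vs rack y deg 0.2 z [ 0.03  -0.059 -0.998] J [-0.61 -0.15  2.2  -0.04  1.03 -1.66]
tool shift mm [-76.3 -14.4   6.1]
```

View pics/j3z.png

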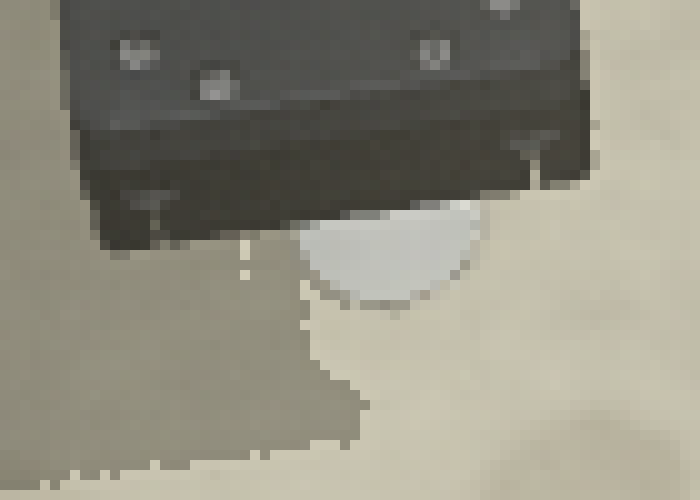

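```bash
cat > /dev/null; python3 -c "
from h import *
s=bot.read_state();p=s['ee_pos'];q=s['orientation'];R=Ro.from_quat([q[1],q[2],q[3],q[0]]).as_matrix()
for u,v in [(260,345),(309,338),(258,332),(308,326)]:
  for z in (.09,.104,.13):
    w=onz('side',u,v,z);print(u,v,z,'tool mm',np.round(R.T@(w-p)*1000))
"
python3 -c "
import cv2
i=cv2.imread('pics/j3.png')[180:380,180:400];cv2.imwrite('pics/z3.png',cv2.resize(i,None,fx=3.6,fy=3,interpolation=cv2.INTER_CUBIC))"
```

```text
260 345 0.09 tool mm [ 37. -53. -65.]
260 345 0.104 tool mm [ 36. -62. -78.]
260 345 0.13 tool mm [  34.  -78. -104.]
309 338 0.09 tool mm [-37. -52. -61.]
309 338 0.104 tool mm [-37. -60. -75.]
309 338 0.13 tool mm [ -36.  -77. -100.]
258 332 0.09 tool mm [ 38. -30. -66.]
258 332 0.104 tool mm [ 37. -40. -79.]
258 332 0.13 tool mm [  35.  -57. -105.]
308 326 0.09 tool mm [-39. -30. -61.]
308 326 0.104 tool mm [-38. -40. -75.]
308 326 0.13 tool mm [ -37.  -57. -101.]
```

View pics/z3.png

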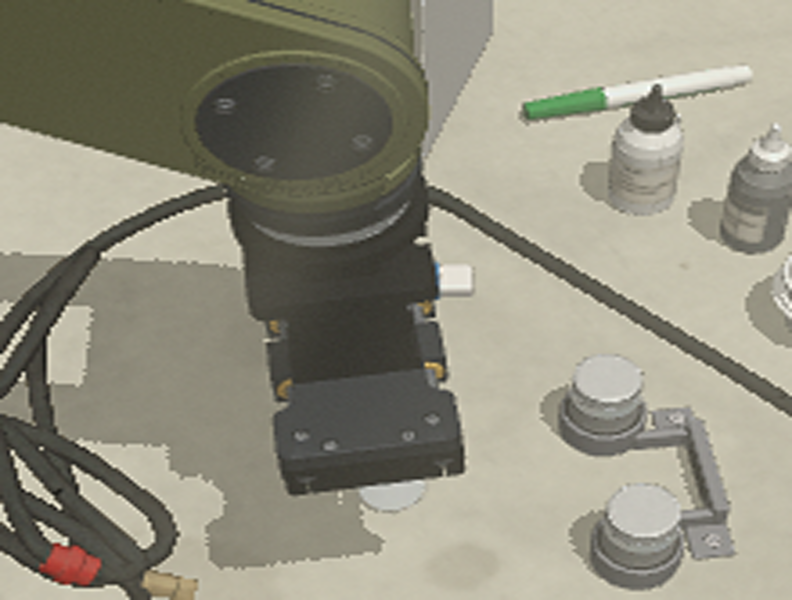

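The body edges fit the reported TCP, ±37 mm about it. By that measure the fingers should already have moved the jar, yet its visible base hasn't shifted. I'll back off and look before going on.

Request:
{"fn": "move_arm", "kwargs": {
  "moves": "6 0 0 0 0.15; 8 0 0 0 0.15; 8 0 0 0 0.15; 8 0 0 0 0.15; 8 0 0 0 0.15; 0 0 0 0 0.15"
}}

```text
t: 7.07
ee_pos: [0.3755, -0.2172, 0.0222]
orientation: [0.021, 0.253, 0.967, -0.024]
wrist_force: [0.2, 0.5, -0.4]
finger_gap: 0.0144
```

```bash
python3 -c "
from h import *
zoom('j4',240,290,80,70,8);st(wr(-35,0),.024)"
```

```text
t 7.12 tcp [ 376.1 -217.6   22.5] rack [-153.9   14.1] gap 14.6 F [ 0.1 -0.2  0.4]
tooly ang vs rack y deg 0.21 z [ 0.029 -0.058 -0.998] J [-0.63 -0.26  2.29 -0.04  1.05 -1.67]
tool shift mm [-118.8  -14.6    5.4]
```

View pics/j4z.png

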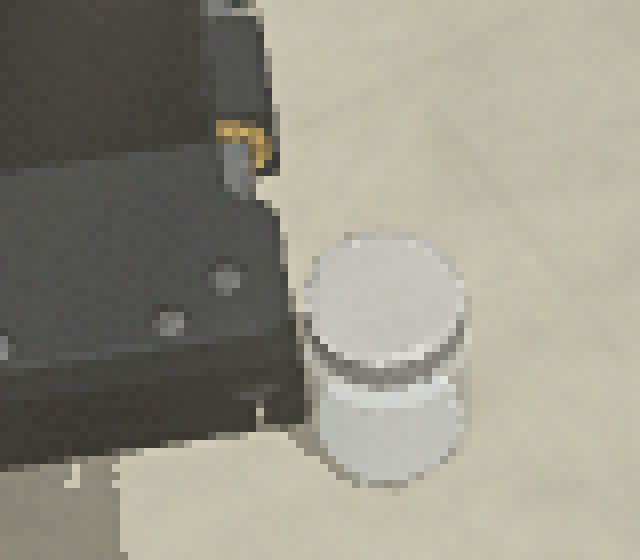

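The jar is upright and unmoved, with its lid centre at (288,327). So either the fingers haven't reached it or they passed above it. I'll check the hand geometry in the top view.

```bash
python3 -c "
from h import *
i=cams.read_camera('top');cv2.imwrite('pics/t4.png',i)
cv2.imwrite('pics/t4z.png',cv2.resize(i[230:390,280:460],None,fx=4,fy=3.7,interpolation=cv2.INTER_CUBIC))
st()
p=bot.read_state()['ee_pos'];print(proj('top',p),proj('side',p))"
```

```text
t 7.17 tcp [ 376.8 -218.1   22.8] rack [-153.1   14. ] gap 14.6 F [0.6 0.6 0.7]
tooly ang vs rack y deg 0.21 z [ 0.029 -0.059 -0.998] J [-0.63 -0.25  2.29 -0.04  1.04 -1.67]
[345.69373284 336.23250334] [259.0481339  338.98522574]
```

View pics/t4z.png

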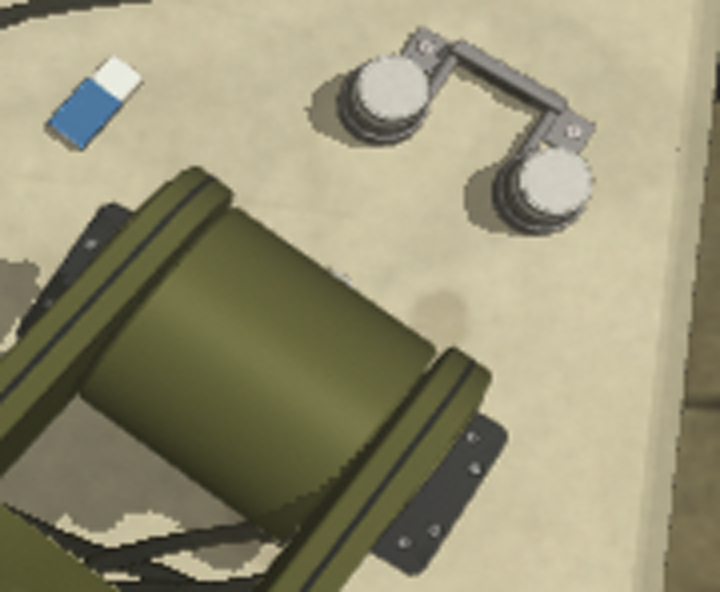

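```bash
python3 -c "
import cv2
i=cv2.imread('pics/j4.png')[200:370,190:340];cv2.imwrite('pics/z4.png',cv2.resize(i,None,fx=3.5,fy=3.5,interpolation=cv2.INTER_CUBIC))
i=cv2.convertScaleAbs(cv2.imread('pics/j4.png')[310:370,220:310],alpha=1.6,beta=20);cv2.imwrite('pics/z4b.png',cv2.resize(i,None,fx=8,fy=8,interpolation=cv2.INTER_NEAREST))"
```

```text
(no output)
```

View pics/z4b.png

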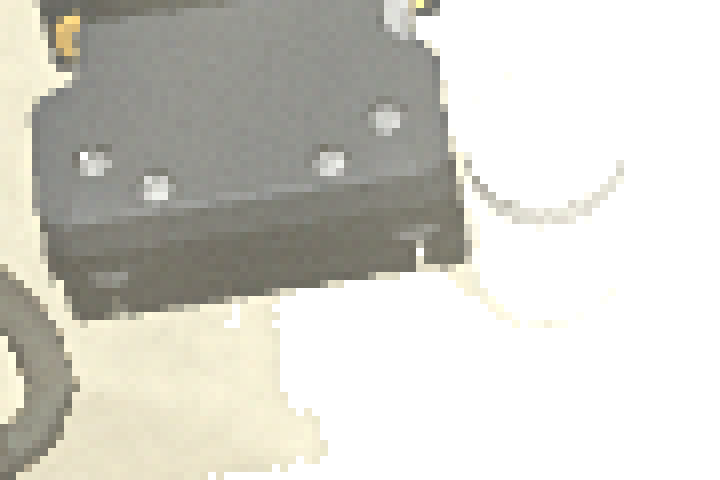

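```bash
python3 -c "
from h import *
T=[(472,437),(476,468),(435,534),(403,542)];S=[(388,118),(331,162),(157,187),(93,160)]
s=bot.read_state();p=s['ee_pos'];q=s['orientation'];R=Ro.from_quat([q[1],q[2],q[3],q[0]]).as_matrix()
for a,b in zip(T,S):
    o,d=ray('top',280+a[0]/4-.4,230+a[1]/3.7-.4);r,e=ray('side',220+b[0]/8-.5,310+b[1]/8-.5)
    c=np.linalg.lstsq(np.c_[d,-e],r-o,rcond=None)[0];A=o+d*c[0];B=r+e*c[1]
    w=(A+B)/2;print(np.round(w*1000),'gap mm',round(np.linalg.norm(A-B)*1000,1),'tool',np.round(R.T@(w-p)*1000))
"
```

```text
[ 356. -288.  175.] gap mm 1.0 tool [ -24.  -76. -149.]
[ 344. -289.  176.] gap mm 1.3 tool [ -14.  -84. -149.]
[ 318. -275.  175.] gap mm 0.1 tool [  15.  -84. -150.]
[ 313. -263.  173.] gap mm 1.3 tool [  25.  -76. -149.]
```

The hand screws triangulate symmetrically about the TCP, so x and y agree with the cameras. That leaves the fingertip height in doubt, so I'll probe downward over free table at -153 mm and watch the force.

Request:
{"fn": "move_arm", "kwargs": {
  "moves": "0 0 3 0 0.15; 0 0 3 0 0.15; 0 0 3 0 0.15; 0 0 2 0 0.15; 0 0 0 0 0.15; 0 0 0 0 0.15"
}}

```text
t: 7.67
ee_pos: [0.3783, -0.2197, 0.0112]
orientation: [0.022, 0.253, 0.967, -0.025]
wrist_force: [-0.1, -0.5, 0.2]
finger_gap: 0.0143
```

```bash
python3 -c "
from h import *
zoom('j5',220,310,90,60,8);st(wr(-150,14),.024)"
```

```text
t 7.72 tcp [ 378.2 -219.6   11.2] rack [-151.1   13.4] gap 14.0 F [-0.4  0.6 -0.6]
tooly ang vs rack y deg 0.2 z [ 0.031 -0.06  -0.998] J [-0.63 -0.23  2.3  -0.04  1.02 -1.67]
tool shift mm [ -1.8   0.1 -12.7]
```

View pics/j5z.png

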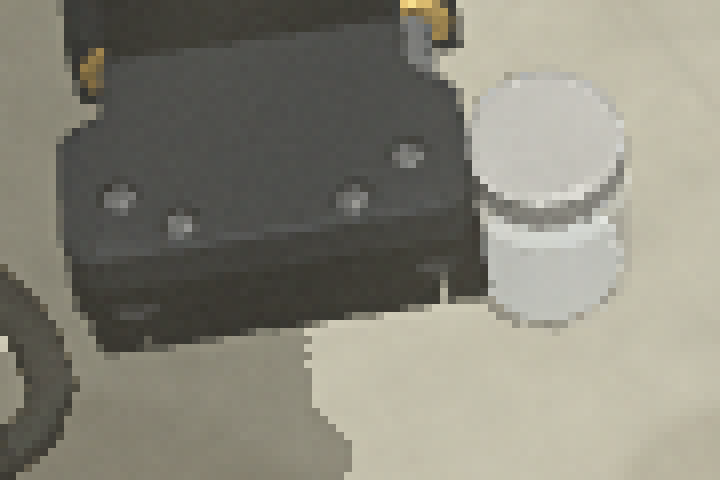

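No table contact at z=11 mm. I'll approach the jar again at this lower height.

Request:
{"fn": "move_arm", "kwargs": {
  "moves": "-4 0 0.3 0 0.15; -4 0 0.3 0 0.15; -4 0 0.3 0 0.15; -4 0 0.3 0 0.15; -4 0 0.3 0 0.15; -3 0 0.2 0 0.15; -3 0 0.2 0 0.15; 0 0 0 0 0.15; 0 0 0 0 0.15"
}}

```text
t: 8.47
ee_pos: [0.4044, -0.2345, 0.0112]
orientation: [0.023, 0.253, 0.967, -0.025]
wrist_force: [-0.6, -0.8, -0.0]
finger_gap: 0.0146
```

```bash
python3 -c "
from h import *
zoom('j6',240,310,90,60,8);st(wr(-35,0),.015)"
```

```text
t 8.52 tcp [ 404.4 -234.5   11.2] rack [-121.    13.4] gap 14.3 F [-0.8  0.9  0.3]
tooly ang vs rack y deg 0.2 z [ 0.031 -0.06  -0.998] J [-0.62 -0.15  2.23 -0.04  1.   -1.66]
tool shift mm [-86.  -13.8   1.6]
```

View pics/j6z.png

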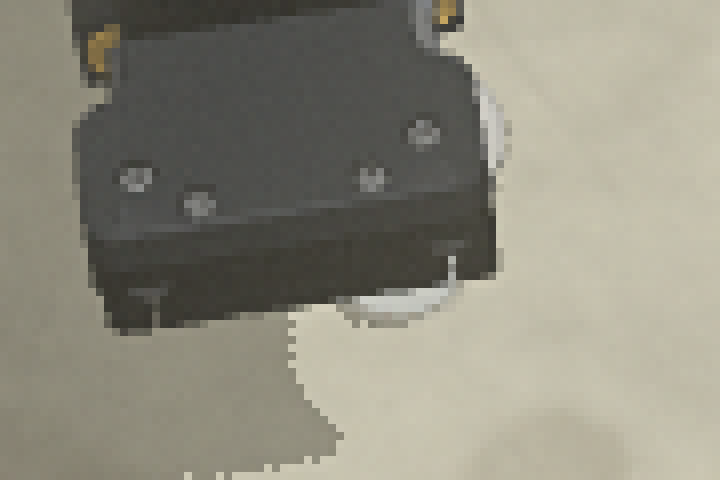

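The lid's right edge moved about 5 px (298→303.5) but the base only about 2 px, so the jar is tipping slightly. It looks like the fingers touch it higher than expected. I'll back off and check.

Request:
{"fn": "move_arm", "kwargs": {
  "moves": "6 0 0 0 0.15; 8 0 0 0 0.15; 8 0 0 0 0.15; 8 0 0 0 0.15; 0 0 0 0 0.15"
}}

```text
t: 8.93
ee_pos: [0.3747, -0.2176, 0.0086]
orientation: [0.022, 0.253, 0.967, -0.025]
wrist_force: [-1.1, 0.3, 0.1]
finger_gap: 0.0142
```

```bash
python3 -c "
from h import *
zoom('j7',240,290,80,70,8);st(wr(-35,0),.015)"
```

```text
t 8.98 tcp [ 375.3 -218.     8.9] rack [-154.4   13.3] gap 14.2 F [ 0.3  0.1 -0.4]
tooly ang vs rack y deg 0.21 z [ 0.031 -0.06  -0.998] J [-0.63 -0.24  2.31 -0.04  1.01 -1.67]
tool shift mm [-119.5  -14.     1.1]
```

View pics/j7z.png

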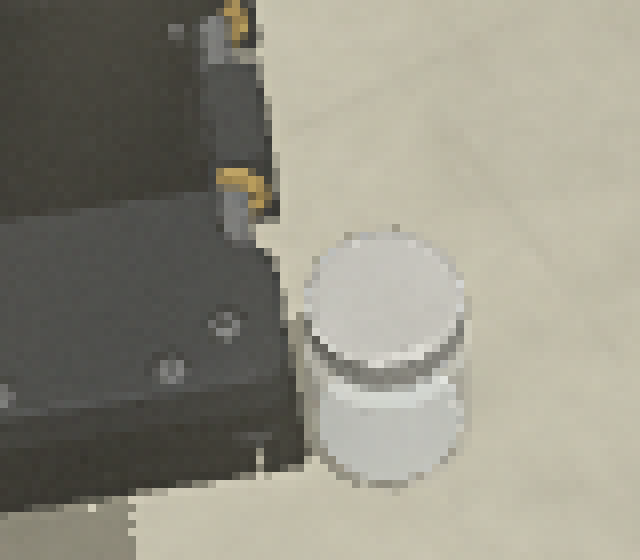

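The jar rocked back to exactly its old spot (lid 288,327), so it was being pushed near its top and tipping. The end-plate edge also lies about 120 mm behind the reported TCP, where 78 mm was stated. The real fingertips therefore seem to sit about 40 mm above the reported TCP. I'll measure that with a gentle table touch over free table.

Request:
{"fn": "move_arm", "kwargs": {
  "moves": "0 0 4 0 0.15; 0 0 4 0 0.15; 0 0 4 0 0.15; 0 0 4 0 0.15; 0 0 3 0 0.15; 0 0 0 0 0.15; 0 0 0 0 0.15"
}}

```text
t: 9.57
ee_pos: [0.3763, -0.2197, -0.012]
orientation: [0.023, 0.253, 0.967, -0.025]
wrist_force: [0.2, -0.4, 0.1]
finger_gap: 0.0148
```

```bash
python3 -c "
from h import *
zoom('j8',210,320,90,60,8);st(wr(-150,14),-.016)"
```

```text
t 9.62 tcp [ 376.3 -219.6  -12. ] rack [-152.8   12.5] gap 14.4 F [ 0.3 -0.3  0.1]
tooly ang vs rack y deg 0.2 z [ 0.032 -0.06  -0.998] J [-0.63 -0.2   2.31 -0.04  0.96 -1.67]
tool shift mm [-2.5  1.7  4.1]
```

View pics/j8z.png

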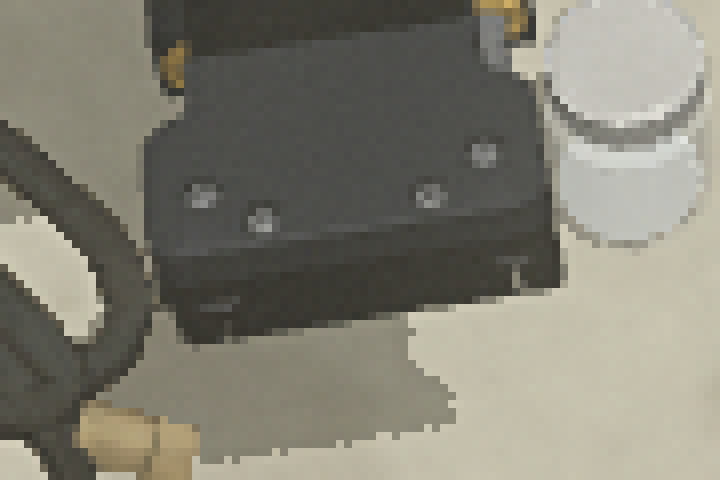

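The reported TCP is at -12 mm, below the table surface, with no contact. That confirms the height offset. I'll continue gently until contact.

Request:
{"fn": "move_arm", "kwargs": {
  "moves": "0 0 3 0 0.15; 0 0 2 0 0.15; 0 0 2 0 0.15; 0 0 2 0 0.15; 0 0 0 0 0.15; 0 0 0 0 0.15"
}}

```text
t: 10.12
ee_pos: [0.3771, -0.2205, -0.0216]
orientation: [0.023, 0.253, 0.967, -0.025]
wrist_force: [-0.2, -0.2, 0.3]
finger_gap: 0.0142
```

Request:
{"fn": "move_arm", "kwargs": {
  "moves": "0 0 2 0 0.15; 0 0 1 0 0.15; 0 0 1 0 0.15; 0 0 0 0 0.15"
}}

```text
t: 10.45
ee_pos: [0.3774, -0.2209, -0.0257]
orientation: [0.023, 0.253, 0.967, -0.025]
wrist_force: [-0.5, -0.4, 0.2]
finger_gap: 0.0142
```

Request:
{"fn": "move_arm", "kwargs": {
  "moves": "0 0 1 0 0.15; 0 0 1 0 0.15; 0 0 1 0 0.15; 0 0 0 0 0.15"
}}

```text
t: 10.78
ee_pos: [0.3775, -0.2211, -0.029]
orientation: [0.024, 0.253, 0.967, -0.026]
wrist_force: [0.0, 0.2, -0.1]
finger_gap: 0.0139
```

Request:
{"fn": "move_arm", "kwargs": {
  "moves": "0 0 1 0 0.15; 0 0 1 0 0.15; 0 0 1 0 0.15; 0 0 0 0 0.15"
}}

```text
t: 11.12
ee_pos: [0.3778, -0.2214, -0.0311]
orientation: [0.023, 0.253, 0.967, -0.025]
wrist_force: [-0.6, 0.4, 1.3]
finger_gap: 0.0143
```

Request:
{"fn": "move_arm", "kwargs": {
  "moves": "0 0 1 0 0.15; 0 0 1 0 0.15; 0 0 1 0 0.15; 0 0 0 0 0.15"
}}

```text
t: 11.45
ee_pos: [0.378, -0.2215, -0.031]
orientation: [0.021, 0.253, 0.967, -0.025]
wrist_force: [0.7, 0.9, 0.5]
finger_gap: 0.0143
```

Request:
{"fn": "move_arm", "kwargs": {
  "moves": "0 0 1 0 0.15; 0 0 1 0 0.15; 0 0 1 0 0.15; 0 0 0 0 0.15"
}}

```text
t: 11.78
ee_pos: [0.3782, -0.2217, -0.0311]
orientation: [0.02, 0.253, 0.967, -0.024]
wrist_force: [0.3, 0.1, -0.3]
finger_gap: 0.0143
```

Contact: z stops at a reported -31 mm, so the fingertips really sit about 31 mm above the reported TCP. That fits both earlier observations. From here I use tip height = reported z + 31. I'll push low first, at about 9 mm, for stability.

Request:
{"fn": "move_arm", "kwargs": {
  "moves": "0 1 -4 0 0.15; 0 0 -4 0 0.15; -3 0 0 0 0.15; -3 0 0 0 0.15; -3 0 0 0 0.15; -3 0 0 0 0.15; -3 0 0 0 0.15; 0 0 0 0 0.15"
}}

```text
t: 12.45
ee_pos: [0.3932, -0.2285, -0.0226]
orientation: [0.021, 0.253, 0.967, -0.024]
wrist_force: [-0.1, 0.2, 0.1]
finger_gap: 0.0143
```

```bash
cat >> h.py <<'E'
def tip():
    s=bot.read_state();q=s["orientation"];R=Ro.from_quat([q[1],q[2],q[3],q[0]]).as_matrix();p=s["ee_pos"]-.031*R[:,2]
    print("t",round(s["t"],2),"TIP rack",np.round(rk(p),1),"z",round(p[2]*1000,1),"gap",round(s["finger_gap"]*1000,1),"F",np.round(s["wrist_force"],1),"ang",round(np.degrees(np.arctan2(R[1,1],R[0,1])-np.arctan2(V[1],V[0])),2))
    print("fwd/left/up per tool axis:",np.round(np.vstack([U@R[:2],V@R[:2],R[2]]),3).tolist())
E
python3 -c "
from h import *
zoom('j9',240,290,80,70,8);tip()"
```

```text
t 12.5 TIP rack [-135.6   14.2] z 8.2 gap 14.5 F [ 0.1 -0.5  0.8] ang 0.24
fwd/left/up per tool axis: [[-0.999, -0.004, 0.052], [-0.006, 0.999, -0.036], [-0.052, -0.037, -0.998]]
```

View pics/j9z.png

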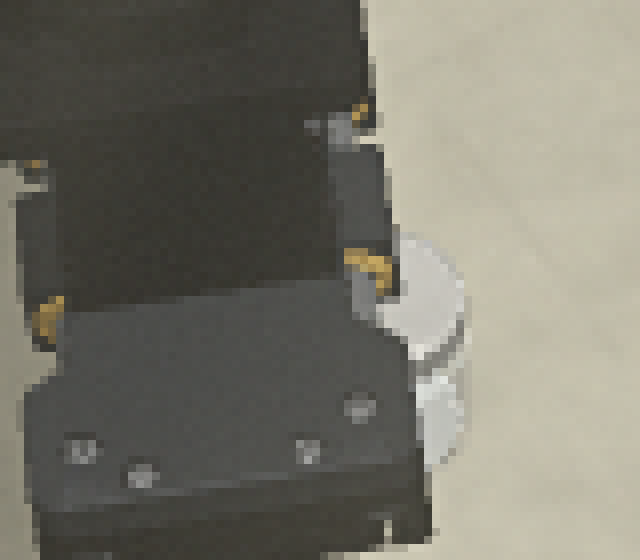

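The jar is unmoved, with its lid's right edge at u=298, and its right side will stay visible during the push. I'll push a first 20 mm with a slight diagonal.

Request:
{"fn": "move_arm", "kwargs": {
  "moves": "-3 0 0 0 0.15; -3 0 0 0 0.15; -3 -0.6 0 0 0.15; -3 -0.6 0 0 0.15; -3 -0.6 0 0 0.15; -3 -0.6 0 0 0.15; 0 0 0 0 0.15"
}}

```text
t: 13.08
ee_pos: [0.408, -0.2397, -0.0226]
orientation: [0.019, 0.253, 0.967, -0.024]
wrist_force: [-0.7, 0.2, -0.4]
finger_gap: 0.0141
```

```bash
python3 -c "
from h import *
zoom('j10',250,290,80,70,8);tip()"
```

```text
t 13.13 TIP rack [-117.    11.9] z 8.3 gap 14.1 F [ 0.7  0.9 -0.4] ang 0.24
fwd/left/up per tool axis: [[-0.999, -0.004, 0.049], [-0.006, 0.999, -0.036], [-0.049, -0.036, -0.998]]
```

View pics/j10z.png

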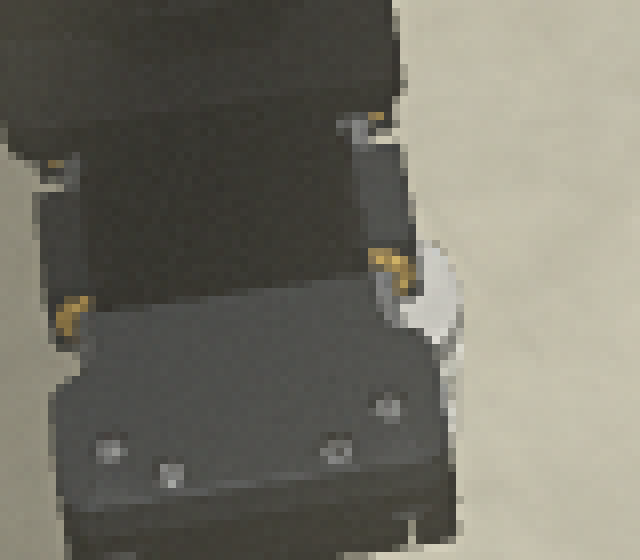

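The lid's right edge is now at u=308, about 15 mm on, and the base moved the same amount, so the jar is upright and sliding. The jar centre rides about 26.5 mm ahead of the tip. I'll continue the diagonal.

Request:
{"fn": "move_arm", "kwargs": {
  "moves": "-3 -0.8 0 0 0.15; -3 -0.8 0 0 0.15; -3 -0.8 0 0 0.15; -3 -0.8 0 0 0.15; -3 -0.8 0 0 0.15; -3 -0.8 0 0 0.15; -3 -0.8 0 0 0.15; -3 -0.8 0 0 0.15; -3 -0.8 0 0 0.15; -3 -0.8 0 0 0.15; 0 0 0 0 0.15"
}}

```text
t: 14.05
ee_pos: [0.4322, -0.2634, -0.0209]
orientation: [0.019, 0.253, 0.967, -0.024]
wrist_force: [-0.8, 0.5, -0.1]
finger_gap: 0.0145
```

```bash
python3 -c "
from h import *
zoom('j11',270,290,110,80,7);tip()"
```

```text
t 14.1 TIP rack [-84.3   3.2] z 9.9 gap 14.0 F [-0.1 -0.7 -0.4] ang 0.24
fwd/left/up per tool axis: [[-0.999, -0.004, 0.048], [-0.006, 0.999, -0.036], [-0.048, -0.036, -0.998]]
```

View pics/j11z.png

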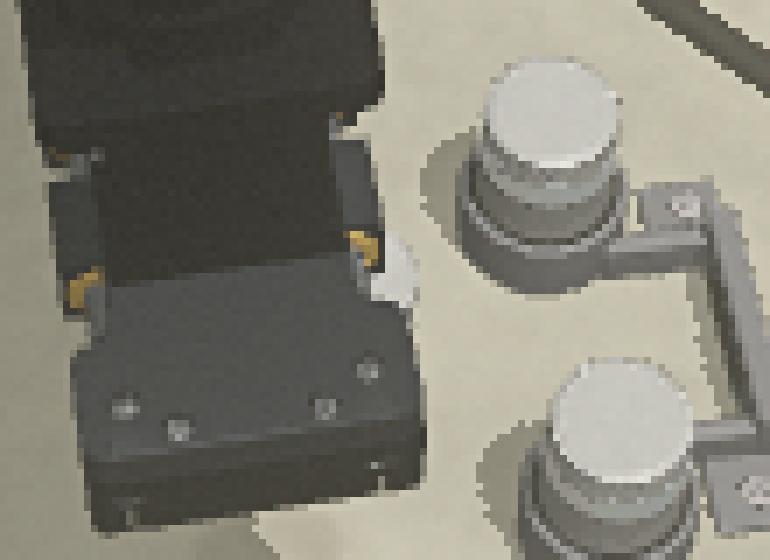

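The lid's right arc is visible at u≈330, v≈329. I'll fit its centre from that arc with the known lid ellipse size.

```bash
cat >> h.py <<'E'
from scipy.optimize import least_squares
def arc(img,x,y):
    """fit lid centre from its visible boundary pixels on the table side, with projected lid circle as the ellipse"""
    c0=np.array(proj("side",np.r_[OS+(x*U+y*V)/1000,.052]))
    hsv=cv2.cvtColor(img,cv2.COLOR_BGR2HSV);m=((hsv[...,1]<25)&(hsv[...,2]>160))
    pts=[]
    for v in range(int(c0[1])-12,int(c0[1])+13):
        us=[u for u in range(int(c0[0])-14,int(c0[0])+16) if m[v,u]]
        if len(us)>=2 and hsv[v,us[-1]+2,2]>100 : pts.append((us[-1]+.5,v))
    pts=np.array(pts,float)
    w=OS+(x*U+y*V)/1000
    E=np.array([proj("side",np.r_[w+.0160*np.array([np.cos(a),np.sin(a)]),.052]) for a in np.linspace(0,2*np.pi,60,endpoint=False)])
    (eu,ev),(a1,a2),an=cv2.fitEllipse((E*16).astype(np.float32));a=np.array([a1,a2])/32;th=np.radians(an)
    Rm=np.array([[np.cos(th),np.sin(th)],[-np.sin(th),np.cos(th)]])
    f=lambda c:(np.linalg.norm(((pts-c)@Rm.T)/a,axis=1)-1)*a.mean()
    r=least_squares(f,c0,loss="soft_l1",f_scale=.5);q=onz("side",*r.x,.052)[:2]-OS
    print("npts",len(pts),"rows",pts[:,1].min(),pts[:,1].max(),"rms",round(float(np.sqrt(np.mean(f(r.x)**2))),2),"lid px",np.round(r.x,1),"jar rack",np.round([q@U*1000,q@V*1000],1))
E
python3 -c "
from h import *
arc(cv2.imread('pics/j0.png'),-105,14)
arc(cv2.imread('pics/j9.png'),-105,14)
arc(cv2.imread('pics/j10.png'),-90,13)
arc(cv2.imread('pics/j11.png'),-58,4)"
```

```text
npts 20 rows 319.0 338.0 rms 1.5 lid px [289.  328.9] jar rack [-103.5   10.1]
npts 20 rows 319.0 338.0 rms 1.49 lid px [289.2 329.2] jar rack [-103.2    9.6]
npts 16 rows 320.0 336.0 rms 1.02 lid px [298.2 328.6] jar rack [-88.7   8.7]
npts 11 rows 323.0 333.0 rms 0.19 lid px [319.6 329. ] jar rack [-54.7   3.4]
```

The fit on the clean arc (rms 0.2 px) puts the jar at about (-55, 3.4). That agrees with tip + 26.5 mm, which gives (-58, 3.2). Next I push to about -38 mm with y≈0, back off slightly, raise the tips above the cups and check the alignment.

Request:
{"fn": "move_arm", "kwargs": {
  "moves": "-3 -0.6 0 0 0.15; -3 -0.6 0 0 0.15; -3 -0.6 0 0 0.15; -3 -0.4 0 0 0.15; -3 -0.4 0 0 0.15; -3 -0.2 0 0 0.15; 0 0 0 0 0.15; 4 0 0 0 0.15; 0 0 -4 0 0.15; 0 0 -4 0 0.15; 0 0 -4 0 0.15; 0 0 0 0 0.15"
}}

```text
t: 15.1
ee_pos: [0.4437, -0.2727, -0.0071]
orientation: [0.019, 0.253, 0.967, -0.024]
wrist_force: [0.7, -0.0, 0.1]
finger_gap: 0.014
```

```bash
python3 -c "
from h import *
zoom('j12',270,290,110,80,7);tip()
i=cams.read_camera('top');cv2.imwrite('pics/t12z.png',cv2.resize(i[225:335,325:455],None,fx=5,fy=5,interpolation=cv2.INTER_CUBIC))
arc(cv2.imread('pics/j12.png'),-38,0)"
```

```text
t 15.15 TIP rack [-69.6   0.8] z 23.6 gap 14.4 F [ 0.6 -0.7 -0.4] ang 0.24
fwd/left/up per tool axis: [[-0.999, -0.004, 0.048], [-0.006, 0.999, -0.036], [-0.048, -0.036, -0.998]]
npts 1 rows 325.0 325.0 rms 0.0 lid px [354.2 321.1] jar rack [ 3.5 10.6]
```

View pics/j12z.png

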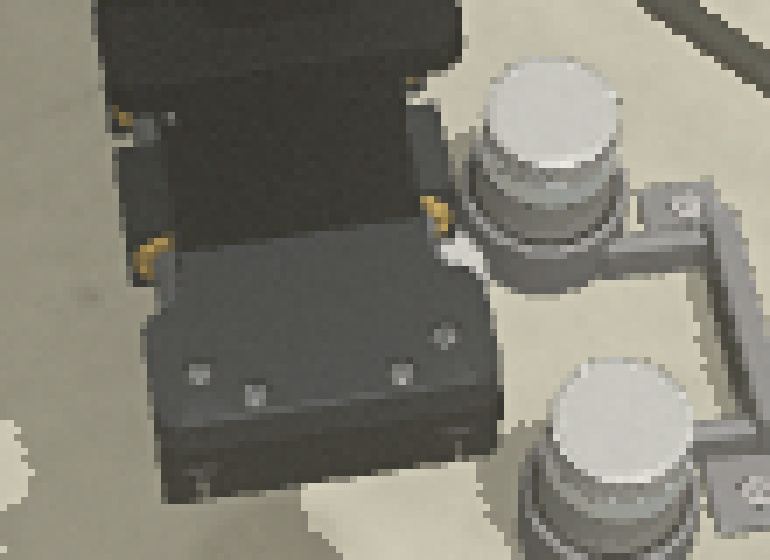

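View pics/t12z.png

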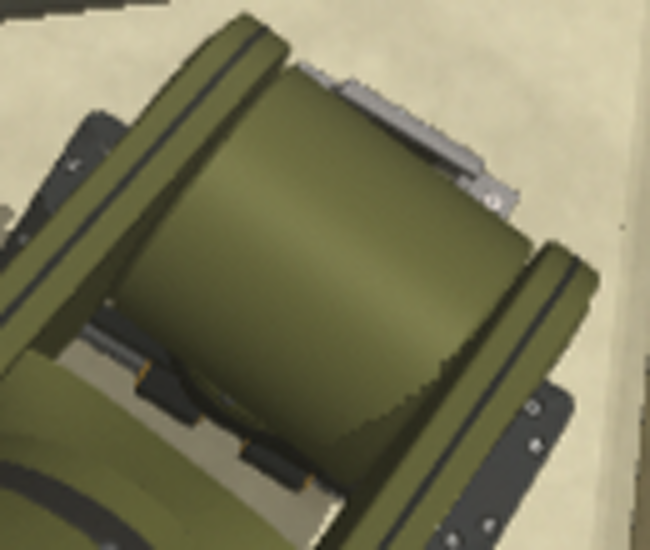

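The jar's lid peeks out at u≈340, about to enter the gap. There is time to spare (15 of 51 s), so I'll pull back to see the whole lid and check alignment before the narrow part.

Request:
{"fn": "move_arm", "kwargs": {
  "moves": "8 0 0 0 0.15; 8 0 0 0 0.15; 8 0 0 0 0.15; 8 0 0 0 0.15; 8 0 0 0 0.15; 6 0 0 0 0.15; 0 0 0 0 0.15"
}}

```text
t: 15.78
ee_pos: [0.3974, -0.2464, -0.0114]
orientation: [0.017, 0.253, 0.967, -0.023]
wrist_force: [0.2, 0.1, 0.0]
finger_gap: 0.0139
```

```bash
python3 -c "
from h import *
zoom('j13',270,290,110,80,7);tip()
img=cv2.imread('pics/j13.png')
g=proj('side',np.r_[OS+(-39*U+0*V)/1000,.052]);print(g)
L=lids('side',img,[(348.5,305.5),(358.5,349.6),g],rad=13,smax=22,vmin=165)
W=[onz('side',l[0],l[1],.052)[:2]*1000 for l in L];print(np.round(L,1));m=(W[0]+W[1])/2;y=W[0]-W[1];y/=np.linalg.norm(y);x=np.array([y[1],-y[0]])
print('jar rel',np.round([(W[2]-m)@x,(W[2]-m)@y],1))"
```

```text
t 15.83 TIP rack [-122.     0.7] z 19.7 gap 14.4 F [ 0.3 -0.6 -0.7] ang 0.25
fwd/left/up per tool axis: [[-0.999, -0.004, 0.045], [-0.006, 0.999, -0.036], [-0.045, -0.036, -0.998]]
[329.54988078 329.64049588]
[[348.5 305.6  16.1  18.9  97.6]
 [358.5 349.7  18.   20.5  99. ]
 [329.3 329.1  17.3  19.6  91.6]]
jar rel [-39.3   1.2]
```

View pics/j13z.png

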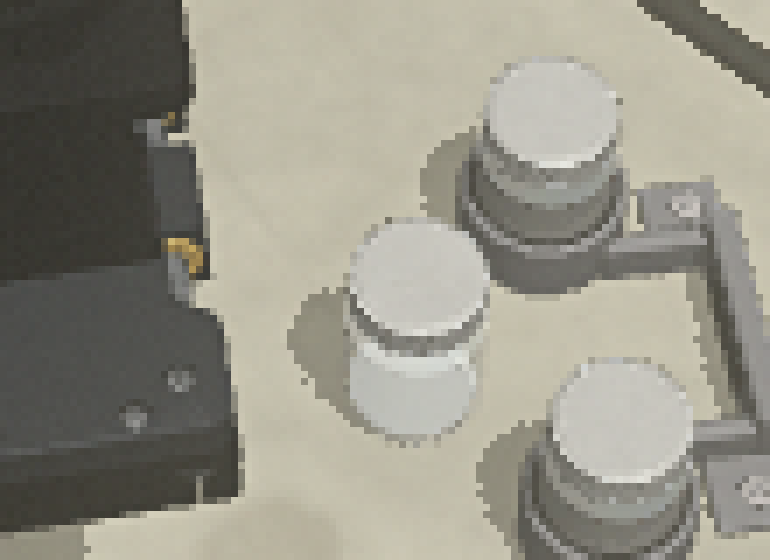

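The jar is upright at (-39.3, +1.2) mm relative to the rack, with the lid at (329.3,329.1). I'll re-approach with a -1 mm correction; the forward motion lifts the tips back to about 24 mm.

Request:
{"fn": "move_arm", "kwargs": {
  "moves": "-6 -0.2 0 0 0.15; -6 -0.2 0 0 0.15; -6 -0.2 0 0 0.15; -6 -0.2 0 0 0.15; -5 -0.2 0 0 0.15; -4 0 0 0 0.15; -4 0 0 0 0.15; -4 0 0 0 0.15; 0 0 0 0 0.15"
}}

```text
t: 16.58
ee_pos: [0.4397, -0.2718, -0.0082]
orientation: [0.019, 0.253, 0.967, -0.024]
wrist_force: [0.4, 0.2, 0.2]
finger_gap: 0.0141
```

```bash
python3 -c "
from h import *
tip()"
```

```text
t 16.58 TIP rack [-73.4  -0.4] z 22.8 gap 14.1 F [0.4 0.2 0.2] ang 0.25
fwd/left/up per tool axis: [[-0.999, -0.004, 0.049], [-0.006, 0.999, -0.036], [-0.049, -0.036, -0.998]]
```

Request:
{"fn": "move_arm", "kwargs": {
  "moves": "-3 0 0 0 0.15; -3 0 0 0 0.15; -2 0 0 0 0.15; -2 0 0 0 0.15; -2 0 0 0 0.15; -2 0 0 0 0.15; 0 0 0 0 0.15"
}}

```text
t: 17.17
ee_pos: [0.4521, -0.2786, -0.008]
orientation: [0.018, 0.253, 0.967, -0.023]
wrist_force: [-0.6, 0.1, 0.4]
finger_gap: 0.0145
```

```bash
python3 -c "
from h import *
zoom('j14',270,290,110,80,7);tip()"
```

```text
t 17.22 TIP rack [-59.3  -0.2] z 22.9 gap 14.5 F [-0.3 -0.2  0. ] ang 0.25
fwd/left/up per tool axis: [[-0.999, -0.004, 0.046], [-0.006, 0.999, -0.036], [-0.046, -0.036, -0.998]]
```

View pics/j14z.png

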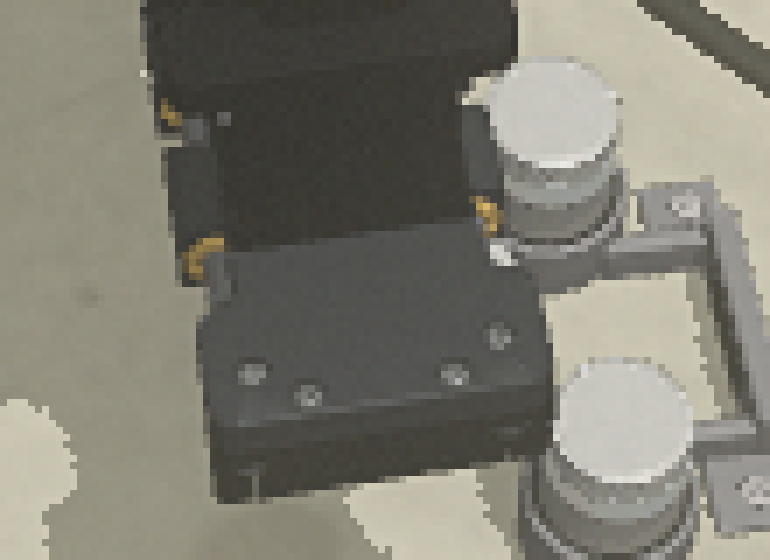

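The lid edge moved 4 px, about 6.4 mm, which matches the 6.5 mm of finger travel. So the jar slides without tipping at this push height. I'll continue into the gap and raise 1–2 mm for cup clearance.

Request:
{"fn": "move_arm", "kwargs": {
  "moves": "-2.5 0 -0.5 0 0.15; -2.5 0 -0.5 0 0.15; -2.5 0 -0.3 0 0.15; -2.5 0 0 0 0.15; -2.5 0 0 0 0.15; -2.5 0 0 0 0.15; -2.5 0 0 0 0.15; -2.5 0 0 0 0.15; 0 0 0 0 0.15"
}}

```text
t: 17.97
ee_pos: [0.471, -0.2891, -0.0057]
orientation: [0.017, 0.253, 0.967, -0.023]
wrist_force: [-0.3, 0.6, -0.1]
finger_gap: 0.014
```

```bash
python3 -c "
from h import *
zoom('j15',300,290,100,80,7);tip()"
```

```text
t 18.02 TIP rack [-37.8   0. ] z 25.2 gap 14.0 F [-0.8 -0.2  0.4] ang 0.25
fwd/left/up per tool axis: [[-0.999, -0.004, 0.045], [-0.006, 0.999, -0.036], [-0.045, -0.036, -0.998]]
```

View pics/j15z.png

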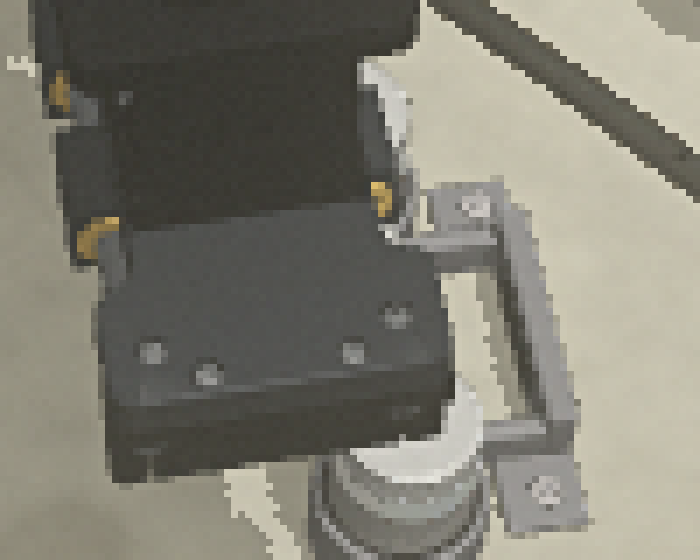

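The jar should now be at about (-11.5, 0), in the gap, with nothing forced (wrist force near 0). I'll continue toward the stop.

Request:
{"fn": "move_arm", "kwargs": {
  "moves": "-2.5 0 0 0 0.15; -2.5 0 0 0 0.15; -2.5 0 0 0 0.15; -2.5 0 0 0 0.15; -2.5 0 0 0 0.15; -2.5 0 0 0 0.15; -2.5 0 0 0 0.15; -2 0 0 0 0.15; 0 0 0 0 0.15"
}}

```text
t: 18.77
ee_pos: [0.4894, -0.2994, -0.0049]
orientation: [0.017, 0.253, 0.967, -0.023]
wrist_force: [-0.4, 0.1, 0.7]
finger_gap: 0.0143
```

```bash
python3 -c "
from h import *
zoom('j16',300,290,100,80,7);tip()"
```

```text
t 18.82 TIP rack [-16.5   0.2] z 26.0 gap 14.2 F [-0.3  0.4 -0.4] ang 0.26
fwd/left/up per tool axis: [[-0.999, -0.004, 0.045], [-0.006, 0.999, -0.036], [-0.045, -0.036, -0.998]]
```

View pics/j16z.png

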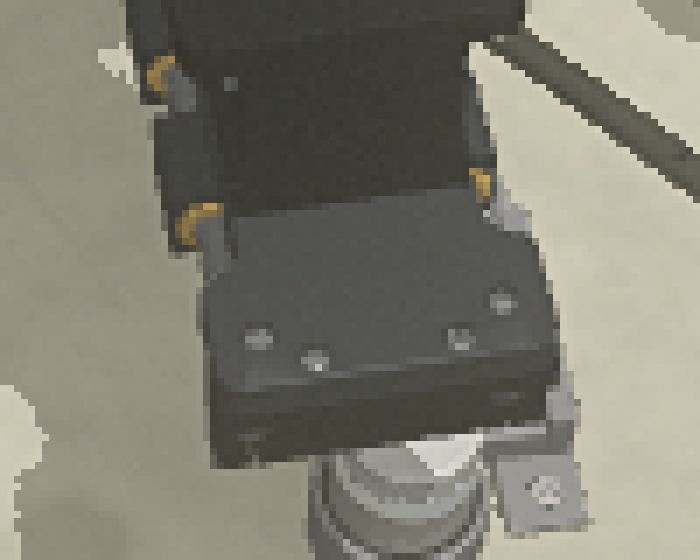

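The jar is hidden now; dead reckoning puts it at x≈+10, with about 9.5 mm left. I'll take small steps and watch the force.

Request:
{"fn": "move_arm", "kwargs": {
  "moves": "-2 0 0 0 0.15; -2 0 0 0 0.15; -1 0 0 0 0.15; -1 0 0 0 0.15; -1 0 0 0 0.15; 0 0 0 0 0.15"
}}

```text
t: 19.32
ee_pos: [0.4957, -0.3029, -0.0047]
orientation: [0.017, 0.253, 0.967, -0.023]
wrist_force: [0.1, 1.1, 0.3]
finger_gap: 0.0143
```

```bash
python3 -c "
from h import *
tip()"
```

```text
t 19.32 TIP rack [-9.2  0.2] z 26.2 gap 14.3 F [0.1 1.1 0.3] ang 0.26
fwd/left/up per tool axis: [[-0.999, -0.004, 0.044], [-0.006, 0.999, -0.036], [-0.044, -0.036, -0.998]]
```

Request:
{"fn": "move_arm", "kwargs": {
  "moves": "-1 0 0 0 0.15; -1 0 0 0 0.15; 0 0 0 0 0.15"
}}

```text
t: 19.57
ee_pos: [0.4975, -0.3039, -0.0047]
orientation: [0.017, 0.253, 0.967, -0.023]
wrist_force: [-0.8, -0.2, 0.2]
finger_gap: 0.0142
```

```bash
python3 -c "
from h import *
tip()"
```

```text
t 19.57 TIP rack [-7.1  0.2] z 26.3 gap 14.2 F [-0.8 -0.2  0.2] ang 0.26
fwd/left/up per tool axis: [[-0.999, -0.004, 0.044], [-0.006, 0.999, -0.036], [-0.044, -0.036, -0.998]]
```

Request:
{"fn": "move_arm", "kwargs": {
  "moves": "-1 0 0 0 0.15; 0 0 0 0 0.15"
}}

```text
t: 19.73
ee_pos: [0.4985, -0.3045, -0.0046]
orientation: [0.017, 0.253, 0.967, -0.023]
wrist_force: [-0.1, -0.3, 1.2]
finger_gap: 0.0144
```

```bash
python3 -c "
from h import *
tip()"
```

```text
t 19.73 TIP rack [-5.9  0.2] z 26.4 gap 14.4 F [-0.1 -0.3  1.2] ang 0.25
fwd/left/up per tool axis: [[-0.999, -0.004, 0.044], [-0.006, 0.999, -0.036], [-0.044, -0.036, -0.998]]
```

No hard stop in the force yet, but the estimate says home within a millimetre. I'll pull straight back and look.

Request:
{"fn": "move_arm", "kwargs": {
  "moves": "3 0 0 0 0.15; 6 0 0 0 0.15; 6 0 0 0 0.15; 8 0 0 0 0.15; 8 0 0 0 0.15; 8 0 0 0 0.15; 8 0 0 0 0.15; 8 0 0 0 0.15; 8 0 -2 0 0.15; 8 0 -2 0 0.15; 0 0 0 0 0.15"
}}

```text
t: 20.65
ee_pos: [0.4289, -0.265, -0.0046]
orientation: [0.017, 0.253, 0.967, -0.023]
wrist_force: [0.3, 0.2, -0.3]
finger_gap: 0.0142
```

```bash
python3 -c "
from h import *
zoom('j17',300,280,110,85,7);tip()
img=cv2.imread('pics/j17.png')
g=proj('side',np.r_[OS+(19*U+0*V)/1000,.052]);print(g)
L=lids('side',img,[(348.5,305.5),(358.5,349.6),g],rad=13,smax=22,vmin=165)
W=[onz('side',l[0],l[1],.052)[:2]*1000 for l in L];print(np.round(L,1));m=(W[0]+W[1])/2;y=W[0]-W[1];y/=np.linalg.norm(y);x=np.array([y[1],-y[0]])
print('jar rel',np.round([(W[2]-m)@x,(W[2]-m)@y],1))"
```

```text
t 20.7 TIP rack [-85.2   0.1] z 26.5 gap 14.1 F [-0.2 -0.   0.1] ang 0.25
fwd/left/up per tool axis: [[-0.999, -0.004, 0.045], [-0.006, 0.999, -0.036], [-0.044, -0.036, -0.998]]
[364.84363329 325.48090444]
[[348.5 305.5  16.2  18.9  99.1]
 [358.6 348.7  19.9  20.8 161.7]
 [363.1 325.3  16.8  19.8  97.1]]
jar rel [16.  -0.1]
```

View pics/j17z.png

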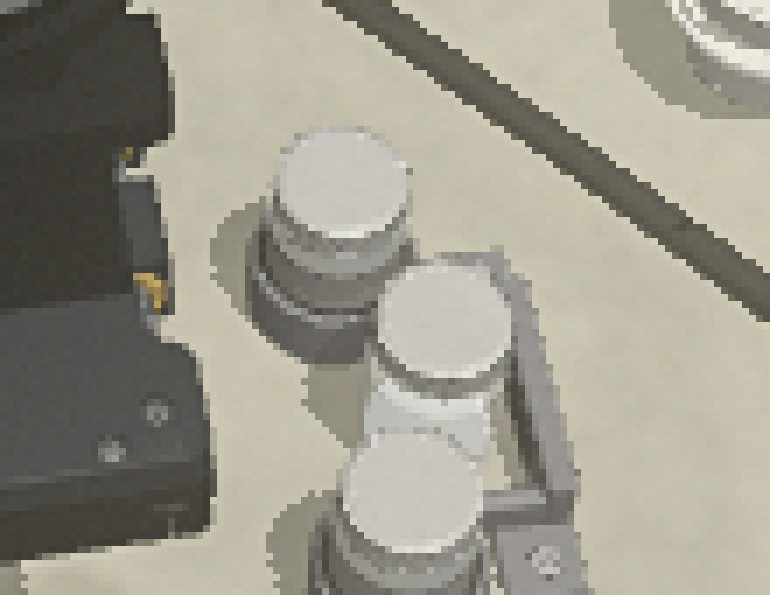

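The jar stands upright at (16.0, -0.1) mm: centred and in tolerance, but about 3.5 mm short of the stop. A strip of table is still visible between the jar and the stop. I'll go back and push the remainder, until the tip reads about -2.

Request:
{"fn": "move_arm", "kwargs": {
  "moves": "-7 0 0 0 0.15; -7 0 0 0 0.15; -7 0 0 0 0.15; -7 0 0 0 0.15; -7 0 0 0 0.15; -7 0 0 0 0.15; -5 0 0 0 0.15; -4 0 0 0 0.15; -4 0 0 0 0.15; -3 0 0 0 0.15; -3 0 0 0 0.15; 0 0 0 0 0.15"
}}

```text
t: 21.7
ee_pos: [0.4916, -0.3006, -0.0007]
orientation: [0.019, 0.253, 0.967, -0.024]
wrist_force: [-0.9, -0.3, -0.5]
finger_gap: 0.0144
```

```bash
python3 -c "
from h import *
tip()"
```

```text
t 21.7 TIP rack [-14.    0.2] z 30.3 gap 14.4 F [-0.9 -0.3 -0.5] ang 0.26
fwd/left/up per tool axis: [[-0.999, -0.004, 0.048], [-0.006, 0.999, -0.036], [-0.048, -0.036, -0.998]]
```

Request:
{"fn": "move_arm", "kwargs": {
  "moves": "0 0 3 0 0.15; 0 0 2 0 0.15; -2 0 0 0 0.15; -2 0 0 0 0.15; -2 0 0 0 0.15; 0 0 0 0 0.15"
}}

```text
t: 22.2
ee_pos: [0.4961, -0.3032, -0.0065]
orientation: [0.017, 0.253, 0.967, -0.023]
wrist_force: [-0.9, -0.3, 0.8]
finger_gap: 0.0142
```

```bash
python3 -c "
from h import *
tip()"
```

```text
t 22.2 TIP rack [-8.7  0.2] z 24.5 gap 14.2 F [-0.9 -0.3  0.8] ang 0.25
fwd/left/up per tool axis: [[-0.999, -0.004, 0.046], [-0.006, 0.999, -0.036], [-0.046, -0.036, -0.998]]
```

Request:
{"fn": "move_arm", "kwargs": {
  "moves": "-2 0 0 0 0.15; -1 0 0 0 0.15; -1 0 0 0 0.15; 0 0 0 0 0.15"
}}

```text
t: 22.53
ee_pos: [0.4979, -0.3042, -0.0066]
orientation: [0.015, 0.253, 0.967, -0.022]
wrist_force: [-0.9, 0.4, 1.6]
finger_gap: 0.0141
```

```bash
python3 -c "
from h import *
tip()"
```

```text
t 22.53 TIP rack [-6.5  0.2] z 24.3 gap 14.1 F [-0.9  0.4  1.6] ang 0.27
fwd/left/up per tool axis: [[-0.999, -0.005, 0.04], [-0.006, 0.999, -0.036], [-0.04, -0.036, -0.999]]
```

Request:
{"fn": "move_arm", "kwargs": {
  "moves": "-1 0 0 0 0.15; -1 0 0 0 0.15; 0 0 0 0 0.15"
}}

```text
t: 22.78
ee_pos: [0.4978, -0.3041, -0.0067]
orientation: [0.012, 0.253, 0.967, -0.022]
wrist_force: [-1.8, 0.4, 1.6]
finger_gap: 0.0141
```

```bash
python3 -c "
from h import *
tip()"
```

```text
t 22.78 TIP rack [-6.4  0.2] z 24.2 gap 14.1 F [-1.8  0.4  1.6] ang 0.27
fwd/left/up per tool axis: [[-0.999, -0.005, 0.035], [-0.006, 0.999, -0.036], [-0.034, -0.036, -0.999]]
```

The tool now stalls at -6.4 with about 1.8 N pushing back, which suggests the jar is against the stop. I'll pull back slowly and recheck.

Request:
{"fn": "move_arm", "kwargs": {
  "moves": "1 0 0 0 0.15; 1 0 0 0 0.15; 2 0 0 0 0.15; 3 0 0 0 0.15; 5 0 0 0 0.15; 8 0 0 0 0.15; 8 0 0 0 0.15; 8 0 0 0 0.15; 8 0 0 0 0.15; 8 0 0 0 0.15; 8 0 0 0 0.15; 0 0 0 0 0.15"
}}

```text
t: 23.78
ee_pos: [0.4419, -0.2726, -0.0094]
orientation: [0.015, 0.253, 0.967, -0.023]
wrist_force: [0.8, 0.5, -0.9]
finger_gap: 0.0144
```

```bash
cat >> h.py <<'E'
def home(name):
    zoom(name,300,280,110,85,7);tip();img=cv2.imread(f'pics/{name}.png')
    l=lids('side',img,[proj('side',np.r_[OS+17*U/1000,.052])],rad=12,smax=22,vmin=165)[0]
    w=onz('side',l[0],l[1],.052)[:2]-OS;print(np.round(l,1),'jar rack',np.round([w@U*1000,w@V*1000],1))
E
python3 -c "
from h import *
home('j18')"
```

```text
t 23.83 TIP rack [-70.1  -0.1] z 21.8 gap 14.4 F [ 0.3 -0.8  0.2] ang 0.26
fwd/left/up per tool axis: [[-0.999, -0.005, 0.042], [-0.006, 0.999, -0.036], [-0.042, -0.036, -0.998]]
[365.  325.2  16.4  19.9 100.3] jar rack [19.3  0.5]
```

View pics/j18z.png

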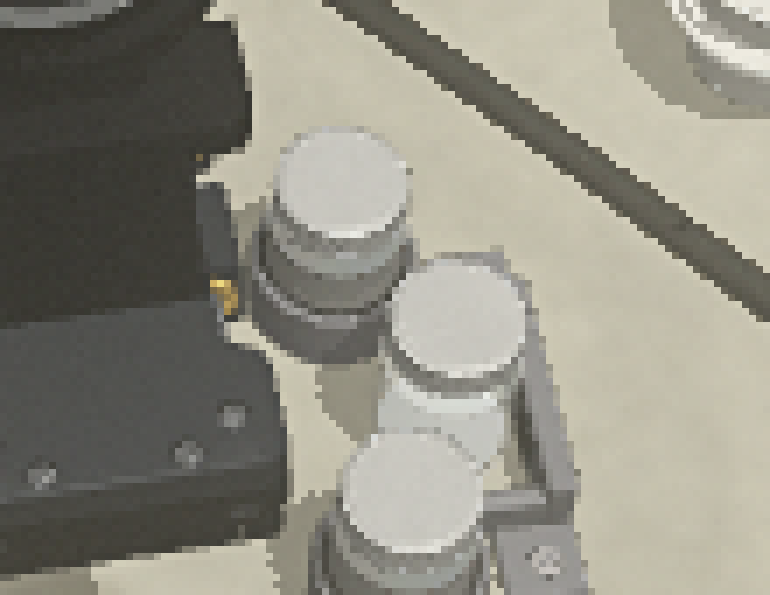

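The jar is upright at (19.3, 0.5) mm against 19.5 nominal, so it's home. I'll take the hand back and up, then do a final check that the other things haven't moved.

Request:
{"fn": "move_arm", "kwargs": {
  "moves": "8 0 -4 0 0.15; 8 0 -8 0 0.15; 8 0 -12 0 0.15; 8 0 -20 0 0.15; 0 0 -25 0 0.15; 0 0 -25 0 0.15; 0 0 -25 0 0.15; 15 0 -20 0 0.15; 15 0 -10 0 0.15; 0 0 0 0 0.15; 0 0 0 0 0.15; 0 0 0 0 0.15"
}}

```text
t: 24.83
ee_pos: [0.3856, -0.2352, 0.1457]
orientation: [0.019, 0.253, 0.967, -0.024]
wrist_force: [0.1, -0.2, -0.7]
finger_gap: 0.0141
```

```bash
python3 -c "
from h import *
home('j19');a=cv2.imread('pics/side0.png');b=cv2.imread('pics/j19.png')
d=cv2.absdiff(a,b).max(2)
for n,(u0,v0,u1,v1) in dict(bottles_marker=(322,200,402,266),cup_b=(392,258,430,296),cup_a=(220,195,256,230)).items(): print(n,(d[v0:v1,u0:u1]>40).sum())
t=cams.read_camera('top');d=cv2.absdiff(cv2.imread('pics/top0.png'),t).max(2)
for n,(u0,v0,u1,v1) in dict(eraser=(288,242,318,274),btls=(300,152,360,200),cupb=(365,162,405,205),cupa=(182,238,222,278),marker=(258,122,300,192)).items(): print(n,(d[v0:v1,u0:u1]>40).sum())
"
```

```text
t 24.88 TIP rack [-138.6    4.7] z 176.2 gap 14.4 F [-0.   0.1 -0.1] ang 0.23
fwd/left/up per tool axis: [[-0.999, -0.004, 0.048], [-0.006, 0.999, -0.036], [-0.048, -0.037, -0.998]]
[365.  325.2  16.4  19.9 100.3] jar rack [19.3  0.5]
bottles_marker 0
cup_b 0
cup_a 1209
eraser 21
btls 0
cupb 0
cupa 0
marker 0
```

View pics/j19.png

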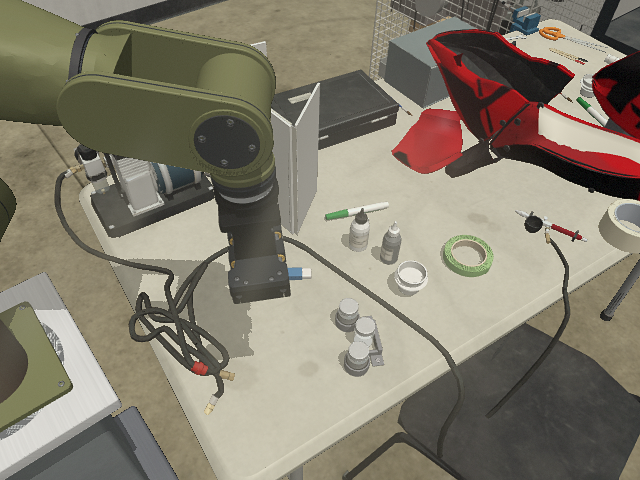

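The jar stands in the bay with its lid at (365,325), and the hand is clear. Bottles, marker and cup_b are unchanged. In the side view the arm hides cup_a, but it is unchanged from above. The eraser's patch differs by only 21 px, probably the arm's edge or shadow.

```bash
python3 -c "
from cell import bot
print(bot.job_done())"
```

```text
the job is handed in; nothing more can be done
None
```

The jar is home: I slid it through the gap with two fingers held 14 mm apart, up to the back stop, then took the hand away and handed the job in at about 25 s of the 51 s.

**Final checks**
- **Jar position:** the side view puts it upright at (19.3, 0.5) mm in the rack frame; home is 19.5 and 0. The reading was the same before and after the hand moved away.
- **At the stop:** the last push stalled with about 2 N pushing back.
- **Other things:** bottles, cups and marker are unchanged from above. The eraser's patch differs by 21 pixels, which I took to be the arm's edge or shadow.

**What disagreed or went wrong**
- **Fingertip height:** a gentle table touch stalled at a reported −31 mm, so the fingertips really sit about 31 mm above the reported TCP.
- **Jar rocked:** because of that, an early push hit the jar near its top. It tipped slightly and settled back in place; I estimate 0.1–0.2 rad, under the 0.35 limit.
- **First push short:** it left the jar at x ≈ 16 mm, about 3.5 mm from the stop, so I pushed again.
- **Tool tilt:** the tool leaned about 3–4° during the slide.

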